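# Assemble two carved stone models on their bases

### The job

Put the two carved stone models together on their wooden bases: on the round base stack the fluted drum, then the flat collar disc, then the domed cap; on the square base stack the square shaft, then the stepped pyramid cap, both with their sides squared up with the base. Set every piece upright and centred on what is below it, let go of them all, and leave the glass jar standing where it is.

Things in the scene. Friction and masses are not known exactly. Their poses are not given: they have to be found in the camera images.
- drum_center (a point): fluted grey stone drum: upright cylinder 56 mm across, 45 mm tall, vertical dark grooves round its side, plain flat top; the point is its centre, half-way up (22.5 mm above its underside); z is its axis, up
- collar_center (a point): grey stone collar: flat solid disc 62 mm across, 22 mm thick, lying flat, a dark ring line carved round its flat top; the point is its centre, 11 mm above its underside; z is its axis, up
- dome_center (a point): grey stone domed cap: round, 46 mm across and 45 mm tall, its side upright for the lower 25 mm and rounded to a dome above; flat underside; the point is on its axis 22.5 mm above its underside; z up
- shaft_center (a point): grey square stone shaft, 44 x 44 mm and 62 mm tall, a rectangular panel on each side face, flat top; the point is its centre, 31 mm above its underside; x and y point at its side faces, z up
- pyramid_center (a point): grey stone stepped pyramid cap: its lowest step is a slab 56 x 56 mm with upright sides 24 mm high, then three smaller steps (42, 28, 14 mm wide, 9 mm each) to 51 mm in all; flat underside; the point is on its axis 25.5 mm above its underside; x and y point at its side faces, z up
- round_base_top (a point): round dark-wood base, a disc 92 mm across and 22 mm high, fixed to the bench; the point is the centre of its top face
- square_base_top (a point): square dark-wood base, 92 x 92 mm and 22 mm high, fixed to the bench; the point is the centre of its top face; x and y point at its sides
- jar_center (a point): amber glass jar with a metal cap, 60 mm across and 75 mm tall, standing loose among the parts; to be left alone; the point is its centre, half-way up

How it is judged:
At the end, for the whole second after the job is handed in: Drum and shaft within 12 mm of their bases' centres; collar, dome and pyramid each within 10 mm of the centre of the piece below; all at resting height within 4 mm, tilt under 0.08 rad, at rest; shaft and pyramid squared with the base within 0.2 rad (any quarter turn) (horizontal distance between drum_center and round_base_top below 0.012 m and height (world z) of drum_center between 0.0405 and 0.0485 m and angle between each of drum_center, collar_center, dome_center, shaft_center, pyramid_center's own z axis and vertical below 0.08 rad and linear speed of each of drum, collar, dome, shaft, pyramid below 0.02 m/s and horizontal distance between collar_center and drum_center below 0.01 m and height (world z) of collar_center between 0.074 and 0.082 m and horizontal distance between dome_center and collar_center below 0.01 m and height (world z) of dome_center between 0.1075 and 0.1155 m and horizontal distance between shaft_center and square_base_top below 0.012 m and height (world z) of shaft_center between 0.049 and 0.057 m and horizontal distance between pyramid_center and shaft_center below 0.01 m and height (world z) of pyramid_center between 0.1055 and 0.1135 m and (angle between the x axis of shaft_center and the x axis of square_base_top, either way round below 0.2 rad or angle between the x axis of shaft_center and the y axis of square_base_top, either way round below 0.2 rad) and (angle between the x axis of pyramid_center and the x axis of square_base_top, either way round below 0.2 rad or angle between the x axis of pyramid_center and the y axis of square_base_top, either way round below 0.2 rad)); the robot touches nothing.
It fails at once if the glass jar is knocked over or shifted by more than 30 mm (distance of jar_center from where it was at the start of the episode above 0.03 m or angle between jar_center's own z axis and vertical above 0.4 rad).
It also fails if it takes over 136 s, if anything falls off the work surface, if the arm or the gripper's body presses on something with over 40 N, if the wrist force passes 120 N, or if a joint passes its speed limit or range.

### The arm

A 7-joint arm with a two-finger parallel gripper is mounted at the origin on the work surface. World frame = base frame: x ahead of the robot, y to its left, z up, the work surface at z = 0. Lengths are in m, angles in rad, forces in N, time in s.
With the tool pointing down it reaches from about 0.425 to 0.925 m from the base axis. Payload 6.8 kg.
Tool frame: the origin (TCP) lies on the centre line of the jaws, within the pads' length; the fingertips stand 14 mm ahead of it and the grasp point (between the pads) lies 5 mm behind it; y points along the fingers, x is the direction in which the jaws open and shut, and the axes are right-handed (so a half turn about y gives the same grasp; the last joint's range is limited). The gripper opens to 85 mm and grips with 20 to 120 N. Pads are 22 mm wide; open, the fingers measure 114 mm over their backs; the gripper's body (76 mm by 85 mm) begins 54 mm behind the grasp point. The pads swing forward as they close: fully open they stand 13 mm farther back than shut.
Start: joints at [1.163, 0.477, 0.022, 1.555, -0.011, 1.109, -0.083], TCP at [0.199, -0.645, 0.245] pointing down, gripper open.
Joint ranges: [-2.96, 2.96], [-0.34, 2.1], [-1.41, 1.46], [0.24, 2.44], [-1.37, 4.51], [0.17, 1.92], [-2.96, 2.96]. Speed limits (rad/s): [2.39, 2.39, 3.14, 3.14, 3.14, 3.14, 3.14].

### API

Orientations are given as a rotation vector (axis times angle).
In Python, from bench import get_obs, vision, ticket gives the robot as it stands. The module is installed in compiled form; this text tells all that it offers.
- The arm moves only by the tool jog_arm, never from a script. Its argument "motion" is a list of rows, each an object of numbers: "gripper": the finger opening in mm, from 0 to 85.4; "tx", "ty", "tz": the shift along the tool's x, y, z in mm; "ax", "ay", "az": the turn, a rotation vector about the tool's x, y, z in rad. In form: [{"gripper": .., "tx": .., "ty": .., "tz": .., "ax": .., "ay": .., "az": ..}, ...]. A call has 1 to 12 rows; each row shifts and turns the commanded pose from where the row before left it, along the tool's axes as they then stand; what a row does not reach is not made up. A row lasts 1/10 s, in which the tool goes at most 50 mm and 8.59 degrees, less where a joint would pass 70% of its speed; a pose out of reach is approached as far as the arm can. A call is refused whole if a number of a shift passes 50 or a number of a turn 0.15, either way. A call with a gripper value outside its range is refused whole. The fingers move at their own pace and stop on an object; "newtons" is the grip in N (left out, the last holds). Time passes only in rows, so rows that do not move let the fingers close. It gives the time, the measured TCP pose, the force and the opening at its end, in the units of the state.
- get_obs(): the state, without advancing time (a new reading comes with each control period).
- vision.grab_frame(name): name is "scene" or "top"; returns the picture (420x560x3 uint8, red, green, blue); there is no depth.
- vision.get_calibration(name): a dict with "camera_matrix" (3x3 intrinsics, pixels), "world_from_camera" (4x4, takes a point from camera to world coordinates). Camera axes: x right, y down, z forward; pixel columns grow to the right and rows downward; lengths in m; the calibration is good to about 2 mm. A picture is of the moment at which its call begins. get_calibration takes no time and is no camera call.
- ticket.hand_in(): hands the job in, once; it reports no verdict.
The state is a dict: "clock": time; "joints": joint angles; "qvel": joint speeds; "tau": joint torques, N m; "tcp_pos": TCP position; "orientation": TCP orientation; "contact_force": force on the tool from outside, world axes, zero at the start; "moment": the same for the moment, N m; "grip_width": finger opening in m.
Only numpy, scipy, OpenCV 4.12 (cv2) and the standard library are available. Lean on these libraries where they do the work, as an engineer would, in place of code of your own. Each camera call takes 0.05 s, during which the arm holds its last target.

## Working session

There is one attempt and no reset: what is moved stays moved. The work goes in short steps, Python scripts to look and compute and a tool call to move; the robot and the scene stay as the last step left them, time stands still between calls to the robot, and variables do not carry over. Pictures are saved under pics/ and viewed, and the job is handed in when it is done.

Besides the shell and the picture viewer there is one more tool, called after "Request:" as a command line: name --argument value ..., lists and objects as JSON in quotes. jog_arm: Moves the arm, as the interface text tells. Its arguments: {"type":"object","properties":{"motion":{"type":"array"},"newtons":{"type":"number"}},"required":["motion"]}

```bash
mkdir -p pics; python3 - <<'E'
from bench import get_obs, vision
import cv2
print(get_obs())
for n in ("scene","top"):
    f=vision.grab_frame(n); cv2.imwrite(f"pics/{n}0.png",cv2.cvtColor(f,cv2.COLOR_RGB2BGR))
    c=vision.get_calibration(n); print(n,c)
E
```

```text
{'clock': 0.0, 'joints': array([ 1.16288078,  0.47775021,  0.02231213,  1.55645695, -0.01150822,
        1.10929307, -0.08308739]), 'qvel': array([ 9.07092538e-04, -7.08368459e-04,  2.19282736e-03,  1.66662718e-03,
       -1.89967139e-05, -7.17502778e-05,  1.47204368e-03]), 'tau': array([ 3.27874077e-04, -5.96461093e+01,  1.60783030e+00, -2.81208730e+01,
        1.23737514e-02,  9.33316100e-03,  2.31214250e-05]), 'tcp_pos': array([ 0.19919577, -0.64434538,  0.24435629]), 'orientation': array([-1.33527282,  0.98661647, -0.98413366]), 'contact_force': array([-0.10119829, -0.01008073,  0.24066902]), 'moment': array([ 0.02662951, -0.03142256, -0.07289242]), 'grip_width': 0.08539826876770217}
scene {'camera_matrix': array([[467.35300286,   0.        , 278.19333041],
       [  0.        , 467.35300286, 214.38688618],
       [  0.        ,   0.        ,   1.        ]]), 'world_from_camera': array([[-0.77415143,  0.48561913, -0.40603402,  1.02448575],
       [ 0.63279147,  0.5772288 , -0.51612195,  0.66481831],
       [-0.01626416, -0.65649141, -0.75415814,  1.04732961],
       [ 0.        ,  0.        ,  0.        ,  1.        ]])}
top {'camera_matrix': array([[434.89829008,   0.        , 287.02902961],
       [  0.        , 434.89829008, 214.40312072],
       [  0.        ,   0.        ,   1.        ]]), 'world_from_camera': array([[ 0.0177479 , -0.99341302,  0.11320597,  0.40111728],
       [-0.9998407 , -0.01741956,  0.003889  , -0.00970032],
       [-0.00189139, -0.11325696, -0.99356393,  1.07763518],
       [ 0.        ,  0.        ,  0.        ,  1.        ]])}
```

View pics/scene0.png

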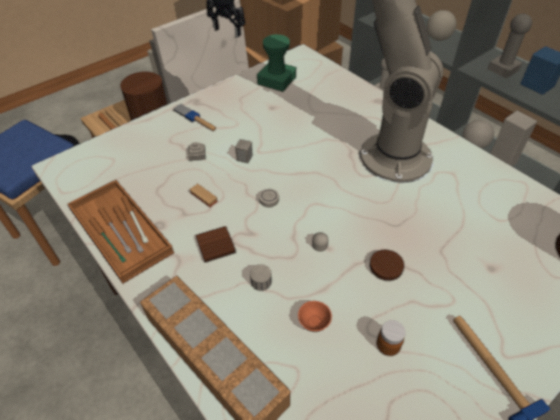

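View pics/top0.png

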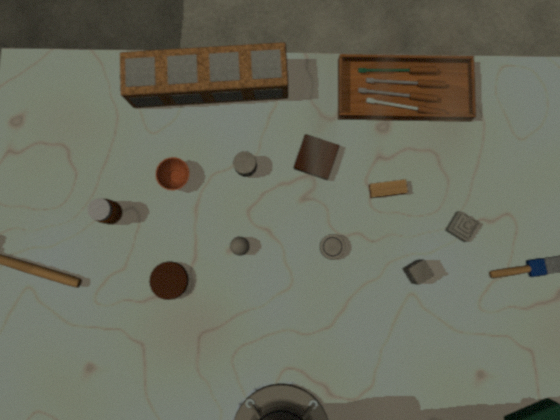

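The two views show the same things. In the top view the round base is near (169,280), the square base (317,157), drum (245,163), dome (239,245), collar (333,246), shaft (420,271), pyramid (463,226) and jar (105,211). Next I enlarge the pictures and segment them.

```bash
python3 - <<'E'
import cv2
t=cv2.imread("pics/top0.png"); s=cv2.imread("pics/scene0.png")
cv2.imwrite("pics/top0c.png",cv2.resize(t[120:310,80:280],None,fx=3,fy=3,interpolation=cv2.INTER_CUBIC))
cv2.imwrite("pics/top0d.png",cv2.resize(t[120:310,280:490],None,fx=3,fy=3,interpolation=cv2.INTER_CUBIC))
cv2.imwrite("pics/scene0c.png",cv2.resize(s[130:360,170:420],None,fx=2.6,fy=2.6,interpolation=cv2.INTER_CUBIC))
E
```

```text
(no output)
```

View pics/top0c.png

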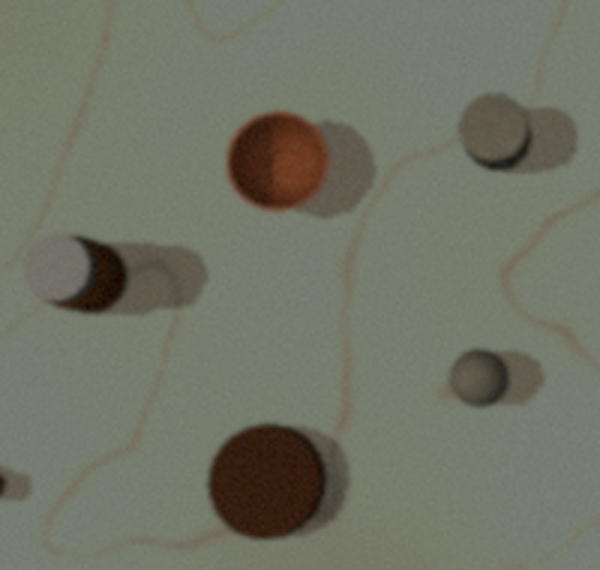

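View pics/top0d.png

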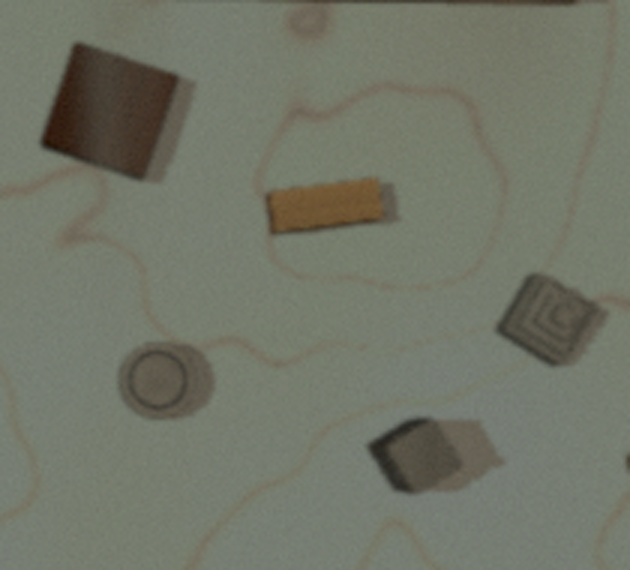

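View pics/scene0c.png

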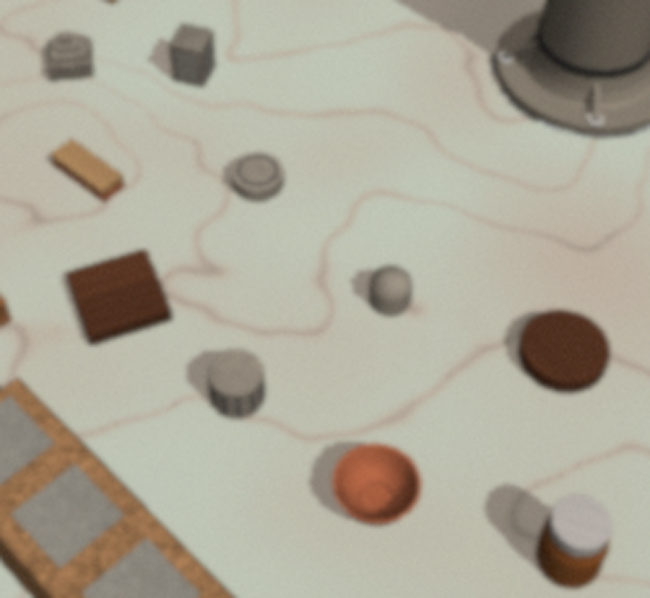

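```bash
cat > h.py <<'E'
import numpy as np, cv2
from bench import vision
def ray(n,uv):
    c=vision.get_calibration(n); K=c["camera_matrix"]; T=c["world_from_camera"]
    d=T[:3,:3]@np.linalg.solve(K,np.array([uv[0],uv[1],1.])); return T[:3,3],d
def plane(n,uv,z):
    o,d=ray(n,uv); return o+d*(z-o[2])/d[2]
def tri(uv1,uv2):
    o1,d1=ray("top",uv1);o2,d2=ray("scene",uv2)
    d1=d1/np.linalg.norm(d1);d2=d2/np.linalg.norm(d2)
    A=np.c_[d1,-d2]; s=np.linalg.lstsq(A,o2-o1,rcond=None)[0]
    p,q=o1+d1*s[0],o2+d2*s[1]; return (p+q)/2,np.linalg.norm(p-q)
def proj(n,p):
    c=vision.get_calibration(n); q=np.linalg.inv(c["world_from_camera"])@np.r_[p,1]; u=c["camera_matrix"]@q[:3]; return u[:2]/u[2]
E
python3 - <<'E'
import cv2,numpy as np
for n,(y0,y1,x0,x1) in {"top":(120,310,80,490),"scene":(130,360,170,420)}.items():
    im=cv2.imread(f"pics/{n}0.png").astype(np.float32)
    im=cv2.bilateralFilter(im,5,30,2)
    g=im[...,1]; d=(im[...,1]-im[...,2])/im.sum(2)  # G-R chroma
    d=cv2.GaussianBlur(d,(0,0),0.8)
    c=np.clip((d[y0:y1,x0:x1]+0.06)/0.12*255,0,255).astype(np.uint8)
    k=min(800/c.shape[1],600/c.shape[0])
    cv2.imwrite(f"pics/{n}_ch.png",cv2.resize(c,None,fx=k,fy=k))
E
```

```text
(no output)
```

View pics/top_ch.png

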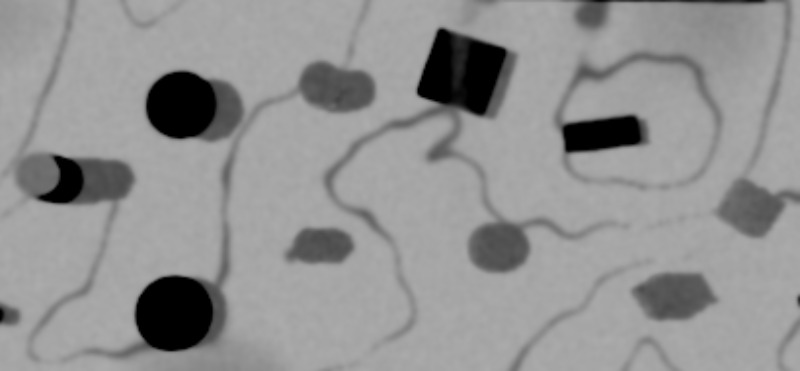

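View pics/scene_ch.png

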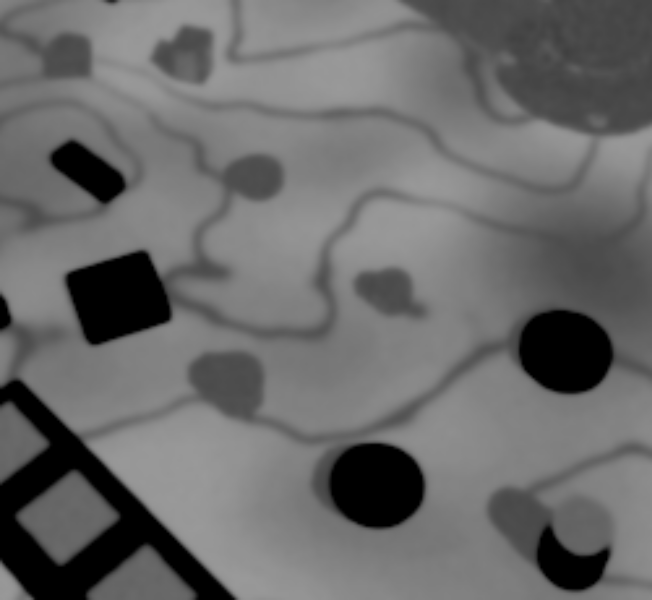

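```bash
cat > mont.py <<'E'
import cv2,numpy as np
def mont(path,out,cs,w=44,k=6):
    im=cv2.imread(path); T=[]
    for (x,y) in cs:
        c=im[y-w//2:y+w//2,x-w//2:x+w//2].astype(np.float32)
        lo,hi=np.percentile(c,1),np.percentile(c,99); c=np.clip((c-lo)/(hi-lo)*255,0,255).astype(np.uint8)
        c=cv2.resize(c,None,fx=k,fy=k,interpolation=cv2.INTER_CUBIC)
        for i in range(0,w,5):
            L=12 if (i%10==0) else 6
            cv2.line(c,(i*k+k//2,0),(i*k+k//2,L),(0,0,255),1); cv2.line(c,(0,i*k+k//2),(L,i*k+k//2),(0,0,255),1)
        cv2.rectangle(c,(0,0),(w*k-1,w*k-1),(0,255,255),1); T.append(c)
    while len(T)%3: T.append(np.zeros_like(T[0]))
    cv2.imwrite(out,np.vstack([np.hstack(T[i:i+3]) for i in range(0,len(T),3)]))
E
python3 - <<'E'
from mont import mont
mont("pics/top0.png","pics/mt.png",[(248,163),(333,246),(240,245),(423,271),(463,226),(108,211)])
mont("pics/scene0.png","pics/ms.png",[(258,276),(268,198),(318,241),(244,150),(197,152),(390,337)])
E
```

```text
(no output)
```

View pics/mt.png

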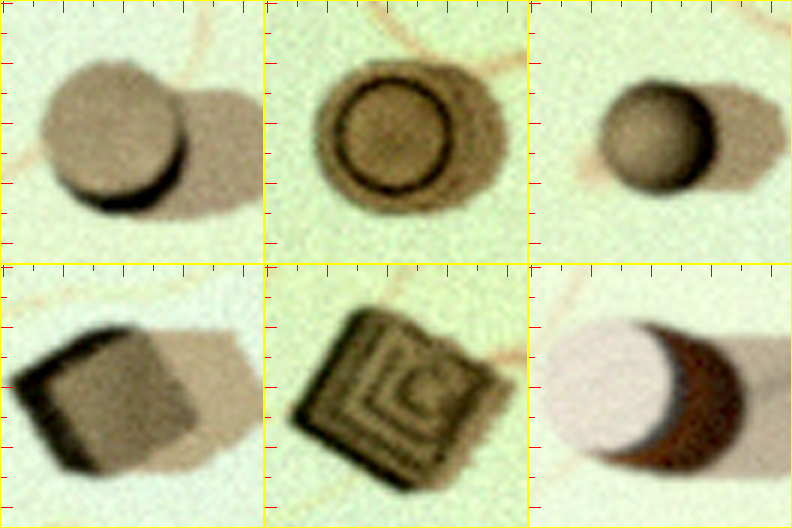

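View pics/ms.png

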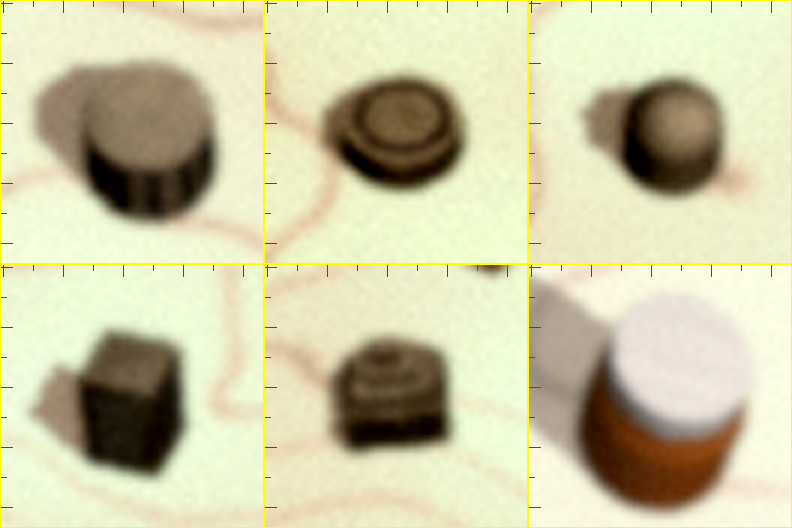

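The enlargements give the top-face centres in both views. I triangulate these, take the bases from colour masks, and get the yaw of the square things from face corners.

```bash
python3 - <<'E'
import numpy as np,cv2
from h import *
np.set_printoptions(precision=4,suppress=True)
P={"drum top":((244.3,162.1),(260.6,272.8),.045),"collar top":((332.4,246.1),(268.8,194.9),.022),"dome mid":((239.4,245.4),(319.8,241.4),.0225),
"shaft top":((420.9,271.4),(243.6,143.9),.062),"pyr top":((467.9,224.3),(194.9,144.6),.051),"jar top":((98.9,209.1),(392.9,330.3),.075)}
for k,(a,b,z) in P.items():
    p,e=tri(a,b); print(k,p,"gap",round(e,4),"planes",plane("top",a,z)[:2],plane("scene",b,z)[:2])
# bases
for nm,seeds in {"round":((169,280),(387,265)),"square":((317,157),(216,244))}.items():
    C=[]
    for n,s in zip(("top","scene"),seeds):
        im=cv2.GaussianBlur(cv2.imread(f"pics/{n}0.png"),(0,0),0.8).astype(np.float32)
        m=((im[...,1]-im[...,2])/im.sum(2)<-0.045).astype(np.uint8)
        _,l=cv2.connectedComponents(m); mm=(l==l[s[1],s[0]]).astype(np.uint8)
        M=cv2.moments(mm,True); c=(M["m10"]/M["m00"],M["m01"]/M["m00"]); C.append(c)
        cn=max(cv2.findContours(mm,0,1)[0],key=cv2.contourArea)
        print(nm,n,c,M["m00"],plane(n,c,.011)[:2])
        if nm=="square":
            r=cv2.approxPolyDP(cv2.convexHull(cn),4,True)[:,0]; print(r.tolist())
            q=np.array([plane(n,p,.022)[:2] for p in r.astype(float)]); dd=np.roll(q,-1,0)-q
            print(q, np.linalg.norm(dd,axis=1),np.degrees(np.arctan2(dd[:,1],dd[:,0]))%90)
    print(nm,tri(*C))
def yaw(n,uv,z):
    q=np.array([plane(n,p,z)[:2] for p in uv]); d=np.roll(q,-1,0)-q
    print(n,np.linalg.norm(d,axis=1),np.degrees(np.arctan2(d[:,1],d[:,0]))%90)
f=lambda t,c:[(c[0]-22+u/6-.4,c[1]-22+v/6-.4) for u,v in t]
yaw("top",f([(48,121),(133,66),(198,151),(107,209)],(423,271)),.062)
yaw("scene",f([(105,66),(182,84),(160,129),(80,114)],(244,150)),.062)
yaw("top",f([(26,150),(101,42),(232,114),(160,222)],(463,226)),.02)
import bench
from scipy.spatial.transform import Rotation as R
o=bench.get_obs(); print(R.from_rotvec(o["orientation"]).as_matrix())
E
```

```text
drum top [0.6446 0.1011 0.0417] gap 0.0019 planes [0.6445 0.1001] [0.6452 0.1037]
collar top [ 0.4454 -0.1162  0.022 ] gap 0.0018 planes [ 0.4461 -0.1168] [ 0.4448 -0.1156]
dome mid [0.4436 0.1097 0.015 ] gap 0.0012 planes [0.4437 0.1085] [0.4474 0.1141]
shaft top [ 0.3885 -0.3174  0.0604] gap 0.0028 planes [ 0.3895 -0.3179] [ 0.3887 -0.3146]
pyr top [ 0.5016 -0.4364  0.0428] gap 0.0033 planes [ 0.502  -0.4343] [ 0.505  -0.4259]
jar top [0.5204 0.4339 0.0708] gap 0.0005 planes [0.5201 0.4319] [0.5224 0.435 ]
round top (168.71080139372822, 280.20557491289196) 1148.0 [0.3568 0.2788]
round scene (386.2942555685815, 264.0679953106682) 853.0 [0.3565 0.2787]
round (array([0.3568, 0.2788, 0.0113]), np.float64(0.00011380944686900176))
square top (316.24692442882247, 157.15905096660808) 1138.0 [ 0.6683 -0.0762]
[[338, 146], [326, 178], [294, 166], [306, 135]]
[[ 0.6948 -0.1293]
 [ 0.6134 -0.1001]
 [ 0.6422 -0.0207]
 [ 0.7216 -0.0494]] [0.0865 0.0844 0.0844 0.0843] [70.2517 70.0608 70.1304 71.495 ]
square scene (214.9956942949408, 243.53390742734123) 929.0 [ 0.6702 -0.0745]
[[225, 227], [234, 251], [204, 260], [196, 235]]
[[ 0.6186 -0.0976]
 [ 0.6486 -0.012 ]
 [ 0.7281 -0.0394]
 [ 0.698  -0.1262]] [0.0907 0.0842 0.0919 0.0844] [70.7069 70.9573 70.8276 70.1711]
square (array([ 0.6691, -0.0765,  0.0081]), np.float64(0.00032489303831272315))
top [0.0396 0.0404 0.0421 0.0399] [33.2138 37.2583 32.7007 33.7841]
scene [0.0453 0.0379 0.0452 0.0409] [30.3009 34.8912 34.1485 34.8471]
top [0.0548 0.0597 0.0539 0.0605] [54.7664 61.4059 55.5145 62.139 ]
[[ 0.2953 -0.0006  0.9554]
 [-0.9554  0.0016  0.2953]
 [-0.0017 -1.     -0.0001]]
```

```bash
cat >> h.py <<'E'
def plan(x,y,z,deg=None):
    from bench import get_obs
    from scipy.spatial.transform import Rotation as R
    o=get_obs(); M=R.from_rotvec(o["orientation"]).as_matrix(); p=o["tcp_pos"]
    th=np.degrees(np.arctan2(M[1,0],M[0,0])); 
    if deg is None: deg=th
    t=np.radians(deg); W=np.array([[np.cos(t),0,-np.sin(t)],[np.sin(t),0,np.cos(t)],[0,-1,0]])
    d=W.T@(np.array([x,y,z])-p)*1000
    rv=R.from_matrix(M.T@W).as_rotvec()
    print("t %.2f p %s yaw %.2f grip %.1f F %s q %s"%(o["clock"],np.round(p,4),th,o["grip_width"]*1e3,np.round(o["contact_force"],1),np.round(o["joints"],2)))
    print("turn",np.round(rv,3),"then t[x,y,z] mm",np.round(d,1))
E
python3 -c "
from h import *
plan(.389,-.3165,.16,-56)"
```

```text
t 0.10 p [ 0.1992 -0.6444  0.2444] yaw -72.82 grip 85.7 F [ 0.3  0.1 -0.1] q [ 1.16  0.48  0.02  1.56 -0.01  1.11 -0.08]
turn [-0.    -0.294 -0.002] then t[x,y,z] mm [-165.7   84.4  340.7]
```

Request:
jog_arm --motion '[{"ay":-0.147},{"ay":-0.147},{"tx":-17,"tz":34},{"tx":-17,"tz":34},{"tx":-17,"tz":34},{"tx":-17,"tz":34},{"tx":-17,"tz":34},{"tx":-16,"tz":34},{"tx":-16,"tz":34},{"tx":-16,"tz":34},{"tx":-16,"tz":34},{"tx":-16,"tz":34}]'

```text
schema error: expected keys gripper, tx, ty, tz, ax, ay, az
```

```bash
python3 -c "
from h import *
plan(.389,-.3165,.16,-56)"
```

```text
t 0.10 p [ 0.1992 -0.6444  0.2444] yaw -72.82 grip 85.7 F [ 0.3  0.1 -0.1] q [ 1.16  0.48  0.02  1.56 -0.01  1.11 -0.08]
turn [-0.    -0.294 -0.002] then t[x,y,z] mm [-165.7   84.4  340.7]
```

All keys are required in each row.

Request:
jog_arm --motion '[{"gripper":85,"tx":0,"ty":0,"tz":0,"ax":0,"ay":-0.147,"az":0},{"gripper":85,"tx":0,"ty":0,"tz":0,"ax":0,"ay":-0.147,"az":0},{"gripper":85,"tx":-17,"ty":0,"tz":34,"ax":0,"ay":0,"az":0},{"gripper":85,"tx":-17,"ty":0,"tz":34,"ax":0,"ay":0,"az":0},{"gripper":85,"tx":-17,"ty":0,"tz":34,"ax":0,"ay":0,"az":0},{"gripper":85,"tx":-17,"ty":0,"tz":34,"ax":0,"ay":0,"az":0},{"gripper":85,"tx":-17,"ty":0,"tz":34,"ax":0,"ay":0,"az":0},{"gripper":85,"tx":-16,"ty":0,"tz":34,"ax":0,"ay":0,"az":0},{"gripper":85,"tx":-16,"ty":0,"tz":34,"ax":0,"ay":0,"az":0},{"gripper":85,"tx":-16,"ty":0,"tz":34,"ax":0,"ay":0,"az":0},{"gripper":85,"tx":-16,"ty":0,"tz":34,"ax":0,"ay":0,"az":0},{"gripper":85,"tx":-16,"ty":0,"tz":34,"ax":0,"ay":0,"az":0}]'

```text
clock: 1.3
tcp_pos: [0.3892, -0.3164, 0.2451]
orientation: [-1.433, 0.762, -0.762]
contact_force: [0.5, -0.4, -1.6]
grip_width: 0.0848
```

```bash
python3 -c "
from h import *
plan(.389,-.3165,.16,-56)"
```

```text
t 1.30 p [ 0.3892 -0.3164  0.2451] yaw -55.99 grip 84.8 F [ 0.5 -0.4 -1.6] q [ 0.75  0.2  -0.22  1.95  0.05  0.99 -0.47]
turn [ 0.  0. -0.] then t[x,y,z] mm [-0.  85.1 -0.2]
```

Request:
jog_arm --motion '[{"gripper":85,"tx":0,"ty":40,"tz":0,"ax":0,"ay":0,"az":0},{"gripper":85,"tx":0,"ty":40,"tz":0,"ax":0,"ay":0,"az":0},{"gripper":85,"tx":0,"ty":40,"tz":0,"ax":0,"ay":0,"az":0},{"gripper":85,"tx":0,"ty":35,"tz":0,"ax":0,"ay":0,"az":0},{"gripper":85,"tx":0,"ty":30,"tz":0,"ax":0,"ay":0,"az":0},{"gripper":85,"tx":0,"ty":20,"tz":0,"ax":0,"ay":0,"az":0},{"gripper":85,"tx":0,"ty":10,"tz":0,"ax":0,"ay":0,"az":0}]'

```text
clock: 2.0
tcp_pos: [0.3877, -0.3171, 0.0283]
orientation: [-1.433, 0.764, -0.759]
contact_force: [-0.4, -0.1, 0.0]
grip_width: 0.085
```

```bash
python3 - <<'E'
from h import *
from mont import mont
f=vision.grab_frame("scene"); cv2.imwrite("pics/s1.png",f[...,::-1]); mont("pics/s1.png","pics/s1m.png",[(244,150)],60,8)
plan(.389,-.3165,.03,-56)
E
```

```text
t 2.05 p [ 0.3876 -0.317   0.0279] yaw -55.97 grip 84.6 F [-0.1 -0.2 -1.3] q [ 0.7   0.53 -0.17  2.11  0.17  0.52 -0.58]
turn [ 0.001  0.001 -0.004] then t[x,y,z] mm [ 0.4 -2.1  1.4]
```

View pics/s1m.png

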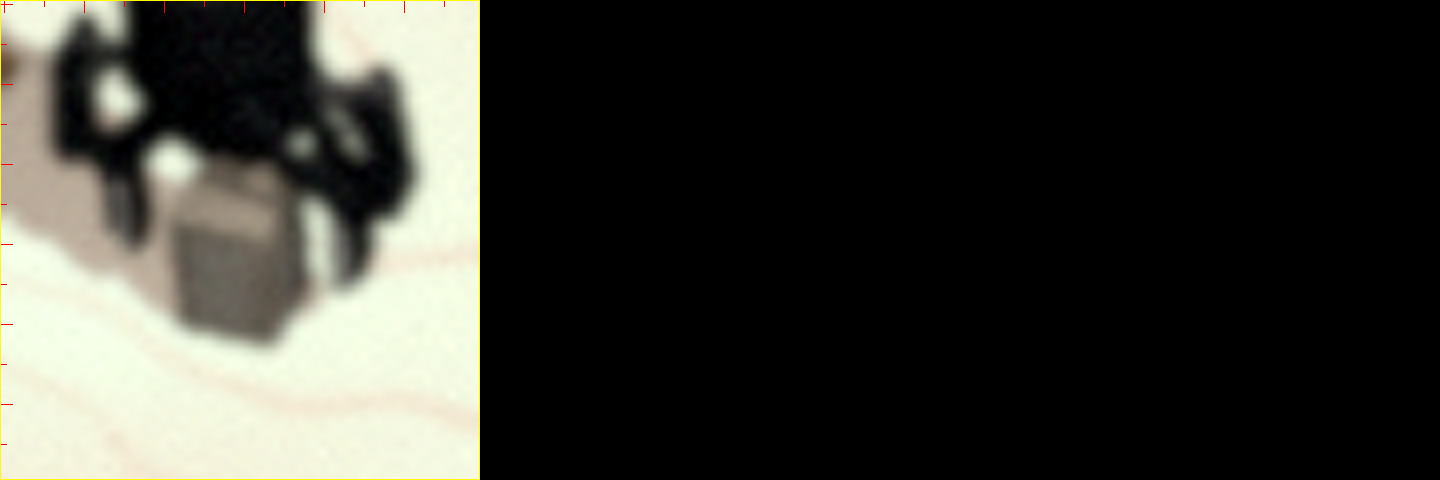

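The jaws straddle the shaft squarely, with a gap on both sides. I close them with 50 N.

Request:
jog_arm --newtons 50 --motion '[{"gripper":30,"tx":0,"ty":-2,"tz":1,"ax":0,"ay":0,"az":0},{"gripper":30,"tx":0,"ty":0,"tz":0,"ax":0,"ay":0,"az":0},{"gripper":30,"tx":0,"ty":0,"tz":0,"ax":0,"ay":0,"az":0},{"gripper":30,"tx":0,"ty":0,"tz":0,"ax":0,"ay":0,"az":0},{"gripper":30,"tx":0,"ty":0,"tz":0,"ax":0,"ay":0,"az":0},{"gripper":30,"tx":0,"ty":0,"tz":0,"ax":0,"ay":0,"az":0},{"gripper":30,"tx":0,"ty":0,"tz":0,"ax":0,"ay":0,"az":0},{"gripper":30,"tx":0,"ty":0,"tz":0,"ax":0,"ay":0,"az":0}]'

```text
clock: 2.85
tcp_pos: [0.3906, -0.318, 0.0338]
orientation: [-1.434, 0.76, -0.764]
contact_force: [-0.7, 0.8, 5.6]
grip_width: 0.0438
```

```bash
python3 -c "
from h import *
plan(.669,-.0763,.15,-19.5)"
```

```text
t 2.85 p [ 0.3906 -0.318   0.0338] yaw -55.99 grip 43.8 F [-0.7  0.8  5.6] q [ 0.7   0.52 -0.17  2.1   0.17  0.53 -0.58]
turn [-0.    -0.637  0.003] then t[x,y,z] mm [ 181.7 -116.2  320.8]
```

Request:
jog_arm --motion '[{"gripper":30,"tx":0,"ty":-10,"tz":0,"ax":0,"ay":0,"az":0},{"gripper":30,"tx":0,"ty":-25,"tz":0,"ax":0,"ay":0,"az":0},{"gripper":30,"tx":0,"ty":-30,"tz":0,"ax":0,"ay":0,"az":0},{"gripper":30,"tx":0,"ty":-30,"tz":0,"ax":0,"ay":0,"az":0},{"gripper":30,"tx":0,"ty":-25,"tz":0,"ax":0,"ay":0,"az":0},{"gripper":30,"tx":0,"ty":0,"tz":0,"ax":0,"ay":-0.11,"az":0},{"gripper":30,"tx":0,"ty":0,"tz":0,"ax":0,"ay":-0.13,"az":0},{"gripper":30,"tx":0,"ty":0,"tz":0,"ax":0,"ay":-0.13,"az":0},{"gripper":30,"tx":0,"ty":0,"tz":0,"ax":0,"ay":-0.13,"az":0},{"gripper":30,"tx":0,"ty":0,"tz":0,"ax":0,"ay":-0.137,"az":0}]'

```text
clock: 3.85
tcp_pos: [0.3892, -0.3172, 0.153]
orientation: [-1.555, 0.263, -0.263]
contact_force: [0.2, -0.2, -2.4]
grip_width: 0.0436
```

```bash
python3 -c "
from h import *
plan(.669,-.0763,.15,-19.5)"
```

```text
t 3.85 p [ 0.3892 -0.3172  0.153 ] yaw -19.17 grip 43.6 F [ 0.2 -0.2 -2.4] q [ 0.85  0.34 -0.35  2.03  0.16  0.8   0.08]
turn [0.    0.006 0.   ] then t[x,y,z] mm [183.3   3.  320.5]
```

Request:
jog_arm --motion '[{"gripper":30,"tx":13,"ty":0,"tz":20,"ax":0,"ay":0,"az":0},{"gripper":30,"tx":20,"ty":0,"tz":35,"ax":0,"ay":0,"az":0},{"gripper":30,"tx":20,"ty":0,"tz":35,"ax":0,"ay":0,"az":0},{"gripper":30,"tx":20,"ty":0,"tz":35,"ax":0,"ay":0,"az":0},{"gripper":30,"tx":20,"ty":0,"tz":35,"ax":0,"ay":0,"az":0},{"gripper":30,"tx":20,"ty":0,"tz":35,"ax":0,"ay":0,"az":0},{"gripper":30,"tx":20,"ty":0,"tz":35,"ax":0,"ay":0,"az":0},{"gripper":30,"tx":20,"ty":0,"tz":35,"ax":0,"ay":0,"az":0},{"gripper":30,"tx":15,"ty":0,"tz":30,"ax":0,"ay":0,"az":0},{"gripper":30,"tx":10,"ty":0,"tz":16,"ax":0,"ay":0,"az":0},{"gripper":30,"tx":5,"ty":0,"tz":9,"ax":0,"ay":0,"az":0},{"gripper":30,"tx":0,"ty":0,"tz":0,"ax":0,"ay":0,"az":0}]'

```text
clock: 5.05
tcp_pos: [0.6692, -0.0756, 0.1526]
orientation: [-1.554, 0.266, -0.266]
contact_force: [0.8, -0.8, -3.1]
grip_width: 0.0437
```

```bash
python3 - <<'E'
from h import *
from mont import mont
f=vision.grab_frame("scene"); cv2.imwrite("pics/s2.png",f[...,::-1]); mont("pics/s2.png","pics/s2m.png",[(216,225)],90,6)
plan(.669,-.0763,.056,-19.5)
E
```

```text
t 5.10 p [ 0.6683 -0.0771  0.1524] yaw -19.48 grip 43.3 F [-0.1 -0.4 -3.8] q [ 0.28  0.59 -0.38  1.62  0.25  0.98 -0.52]
turn [ 0.001  0.    -0.001] then t[x,y,z] mm [ 0.3 96.4  1. ]
```

View pics/s2m.png

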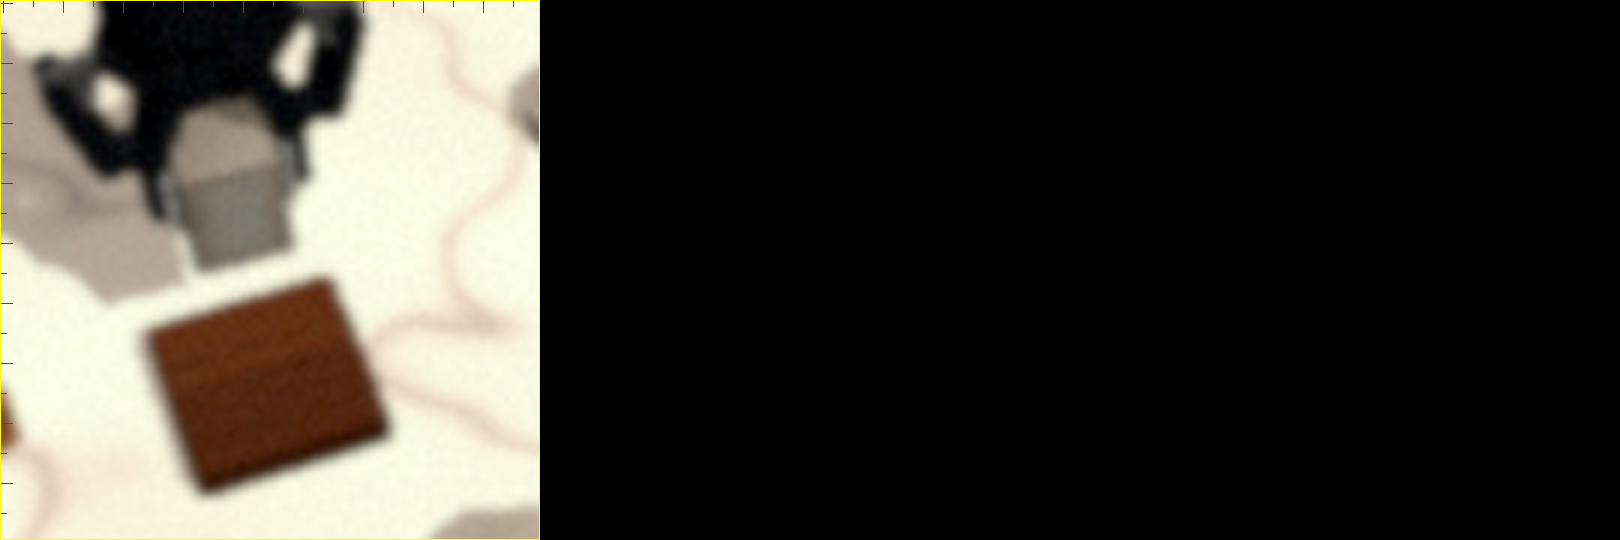

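The shaft is held upright with its sides parallel to the base. I lower it.

Request:
jog_arm --motion '[{"gripper":30,"tx":0,"ty":20,"tz":1,"ax":0,"ay":0,"az":0},{"gripper":30,"tx":0,"ty":25,"tz":0,"ax":0,"ay":0,"az":0},{"gripper":30,"tx":0,"ty":20,"tz":0,"ax":0,"ay":0,"az":0},{"gripper":30,"tx":0,"ty":14,"tz":0,"ax":0,"ay":0,"az":0},{"gripper":30,"tx":0,"ty":8,"tz":0,"ax":0,"ay":0,"az":0},{"gripper":30,"tx":0,"ty":3,"tz":0,"ax":0,"ay":0,"az":0},{"gripper":30,"tx":0,"ty":2,"tz":0,"ax":0,"ay":0,"az":0},{"gripper":30,"tx":0,"ty":0,"tz":0,"ax":0,"ay":0,"az":0}]'

```text
clock: 5.9
tcp_pos: [0.6697, -0.0759, 0.061]
orientation: [-1.554, 0.266, -0.268]
contact_force: [0.1, -0.3, -2.9]
grip_width: 0.0432
```

```bash
python3 - <<'E'
from h import *
plan(.669,-.0763,.056,-19.5)
E
```

```text
t 5.90 p [ 0.6697 -0.0759  0.061 ] yaw -19.49 grip 43.2 F [ 0.1 -0.3 -2.9] q [ 0.26  0.7  -0.35  1.67  0.3   0.82 -0.56]
turn [-0.     0.     0.001] then t[x,y,z] mm [-0.5  5.  -0.6]
```

Request:
jog_arm --motion '[{"gripper":30,"tx":0,"ty":2,"tz":0,"ax":0,"ay":0,"az":0},{"gripper":30,"tx":0,"ty":2,"tz":0,"ax":0,"ay":0,"az":0},{"gripper":30,"tx":0,"ty":0,"tz":0,"ax":0,"ay":0,"az":0}]'

```text
clock: 6.2
tcp_pos: [0.6692, -0.0758, 0.0563]
orientation: [-1.554, 0.267, -0.267]
contact_force: [0.2, 0.5, -1.5]
grip_width: 0.044
```

Request:
jog_arm --motion '[{"gripper":30,"tx":0,"ty":1,"tz":0,"ax":0,"ay":0,"az":0},{"gripper":30,"tx":0,"ty":0,"tz":0,"ax":0,"ay":0,"az":0}]'

```text
clock: 6.4
tcp_pos: [0.6694, -0.0758, 0.0559]
orientation: [-1.554, 0.267, -0.267]
contact_force: [-2.5, 0.2, 2.3]
grip_width: 0.0434
```

Contact is made, so I release and rise.

Request:
jog_arm --motion '[{"gripper":60,"tx":0,"ty":0,"tz":0,"ax":0,"ay":0,"az":0},{"gripper":85,"tx":0,"ty":0,"tz":0,"ax":0,"ay":0,"az":0},{"gripper":85,"tx":0,"ty":0,"tz":0,"ax":0,"ay":0,"az":0},{"gripper":85,"tx":0,"ty":0,"tz":0,"ax":0,"ay":0,"az":0},{"gripper":85,"tx":0,"ty":0,"tz":0,"ax":0,"ay":0,"az":0},{"gripper":85,"tx":0,"ty":-20,"tz":0,"ax":0,"ay":0,"az":0},{"gripper":85,"tx":0,"ty":-35,"tz":0,"ax":0,"ay":0,"az":0},{"gripper":85,"tx":0,"ty":-40,"tz":0,"ax":0,"ay":0,"az":0},{"gripper":85,"tx":0,"ty":-40,"tz":0,"ax":0,"ay":0,"az":0},{"gripper":85,"tx":0,"ty":-20,"tz":0,"ax":0,"ay":0,"az":0}]'

```text
clock: 7.4
tcp_pos: [0.6709, -0.0756, 0.2146]
orientation: [-1.554, 0.263, -0.271]
contact_force: [-0.1, 1.0, 0.3]
grip_width: 0.085
```

```bash
python3 - <<'E'
from h import *
plan(.5025,-.434,.2,-32)
E
```

```text
t 7.40 p [ 0.6709 -0.0756  0.2146] yaw -19.48 grip 85.0 F [-0.1  1.   0.3] q [ 0.29  0.53 -0.39  1.57  0.22  1.08 -0.5 ]
turn [-0.002  0.218  0.005] then t[x,y,z] mm [  47.2   14.6 -393.2]
```

Request:
jog_arm --motion '[{"gripper":85,"tx":0,"ty":0,"tz":0,"ax":0,"ay":0.109,"az":0},{"gripper":85,"tx":0,"ty":0,"tz":0,"ax":0,"ay":0.109,"az":0},{"gripper":85,"tx":5,"ty":0,"tz":-40,"ax":0,"ay":0,"az":0},{"gripper":85,"tx":5,"ty":0,"tz":-45,"ax":0,"ay":0,"az":0},{"gripper":85,"tx":5,"ty":0,"tz":-45,"ax":0,"ay":0,"az":0},{"gripper":85,"tx":5,"ty":0,"tz":-45,"ax":0,"ay":0,"az":0},{"gripper":85,"tx":5,"ty":0,"tz":-45,"ax":0,"ay":0,"az":0},{"gripper":85,"tx":5,"ty":0,"tz":-45,"ax":0,"ay":0,"az":0},{"gripper":85,"tx":5,"ty":0,"tz":-45,"ax":0,"ay":0,"az":0},{"gripper":85,"tx":5,"ty":0,"tz":-40,"ax":0,"ay":0,"az":0},{"gripper":85,"tx":5,"ty":0,"tz":-28,"ax":0,"ay":0,"az":0},{"gripper":85,"tx":2,"ty":0,"tz":-15,"ax":0,"ay":0,"az":0}]'

```text
clock: 8.6
tcp_pos: [0.4989, -0.4374, 0.2102]
orientation: [-1.527, 0.441, -0.44]
contact_force: [-0.4, -0.2, 0.0]
grip_width: 0.0847
```

```bash
python3 - <<'E'
from h import *
from mont import mont
f=vision.grab_frame("top"); cv2.imwrite("pics/t3.png",f[...,::-1]);f=vision.grab_frame("scene"); cv2.imwrite("pics/s3.png",f[...,::-1]);
mont("pics/s3.png","pics/s3m.png",[(216,235),(197,145)],66,6)
mont("pics/t3.png","pics/t3m.png",[(312,157),(460,226)],66,6)
plan(.5025,-.434,.017,-32)
E
```

```text
t 8.70 p [ 0.4996 -0.4362  0.2101] yaw -32.18 grip 85.1 F [-0.   0.  -0.2] q [ 0.81  0.5  -0.27  1.61  0.15  1.05 -0.06]
turn [ 0.001 -0.003 -0.   ] then t[x,y,z] mm [  1.3 193.1   3.4]
```

View pics/s3m.png

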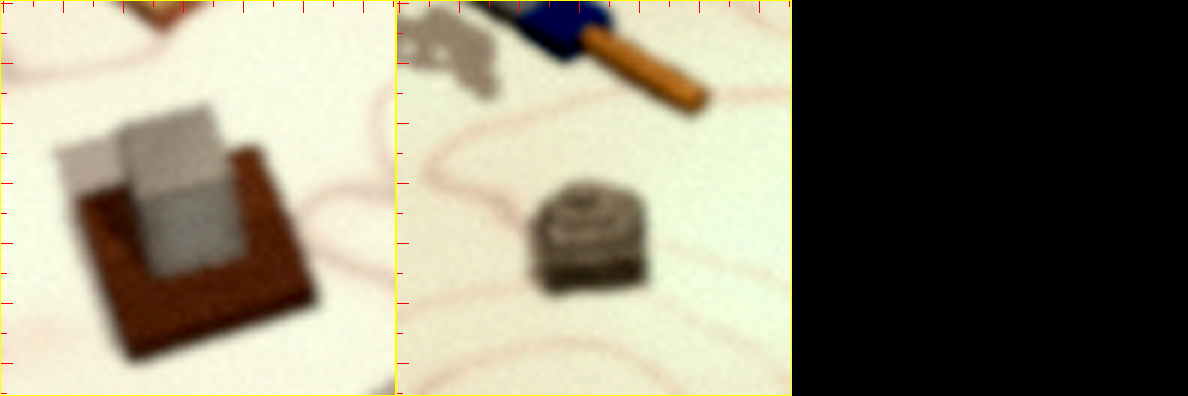

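View pics/t3m.png

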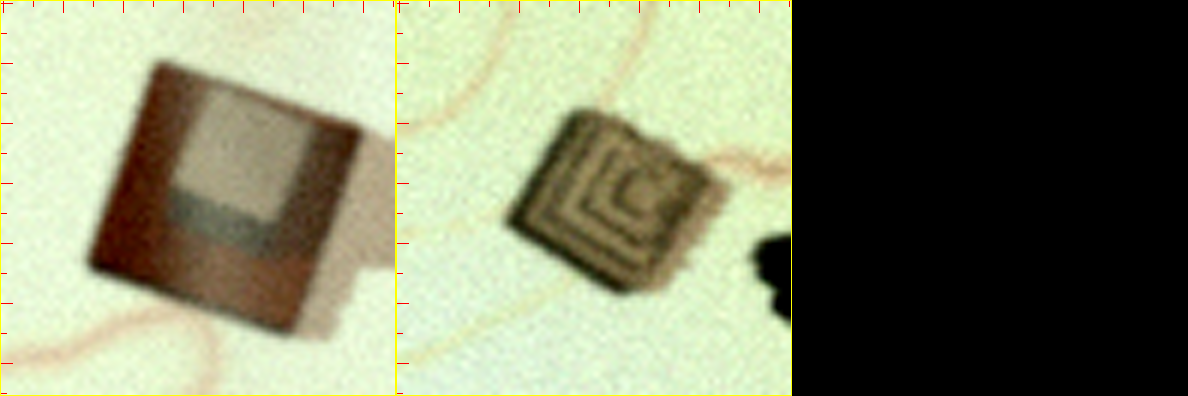

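```bash
python3 - <<'E'
from h import *
np.set_printoptions(precision=4,suppress=True)
print("shaft",plane("top",(319.2,149.35),.084))
f=lambda u,v:(279+u/6-.4,124+v/6-.4)
q=np.array([plane("top",f(*p),.022) for p in [(158,62),(362,130),(292,335),(90,268)]]); print("base",q.mean(0))
g=lambda u,v:(216-33+u/6-.4,235-33+v/6-.4)
q=np.array([g(*p) for p in [(120,128),(209,104),(232,178),(138,200)]]); print("shaft scene",plane("scene",q.mean(0),.084)); print(tri((319.2,149.35),q.mean(0)))
print("pyr",tri((466.9,224.6),(194.6,144.9)),plane("top",(466.9,224.6),.051))
E
```

```text
shaft [ 0.6688 -0.0783  0.084 ]
base [ 0.6668 -0.0753  0.022 ]
shaft scene [ 0.6705 -0.0744  0.084 ]
(array([ 0.6694, -0.0782,  0.0798]), np.float64(0.0013751021094607222))
pyr (array([ 0.502 , -0.4355,  0.0419]), np.float64(0.0005125295695773326)) [ 0.5013 -0.4319  0.051 ]
```

The shaft stands squared and within about 3 mm of the base centre. The pyramid is unmoved at about (0.502, -0.434), so I descend on it.

Request:
jog_arm --motion '[{"gripper":85,"tx":0,"ty":35,"tz":2,"ax":0,"ay":0,"az":0},{"gripper":85,"tx":0,"ty":40,"tz":0,"ax":0,"ay":0,"az":0},{"gripper":85,"tx":0,"ty":40,"tz":0,"ax":0,"ay":0,"az":0},{"gripper":85,"tx":0,"ty":30,"tz":0,"ax":0,"ay":0,"az":0},{"gripper":85,"tx":0,"ty":20,"tz":0,"ax":0,"ay":0,"az":0},{"gripper":85,"tx":0,"ty":10,"tz":0,"ax":0,"ay":0,"az":0},{"gripper":85,"tx":0,"ty":6,"tz":0,"ax":0,"ay":0,"az":0},{"gripper":85,"tx":0,"ty":0,"tz":0,"ax":0,"ay":0,"az":0},{"gripper":85,"tx":0,"ty":0,"tz":0,"ax":0,"ay":0,"az":0}]'

```text
clock: 9.6
tcp_pos: [0.5031, -0.4324, 0.0305]
orientation: [-1.527, 0.435, -0.438]
contact_force: [-0.2, -0.2, 0.1]
grip_width: 0.0851
```

```bash
python3 - <<'E'
from h import *
plan(.502,-.434,.017,-32)
E
```

```text
t 9.60 p [ 0.5031 -0.4324  0.0305] yaw -31.95 grip 85.1 F [-0.2 -0.2  0.1] q [ 0.78  0.71 -0.23  1.71  0.22  0.74 -0.12]
turn [-0.     0.001  0.002] then t[x,y,z] mm [-0.1 13.5 -1.9]
```

Request:
jog_arm --motion '[{"gripper":85,"tx":0,"ty":6,"tz":-2,"ax":0,"ay":0,"az":0},{"gripper":85,"tx":0,"ty":6,"tz":0,"ax":0,"ay":0,"az":0},{"gripper":85,"tx":0,"ty":0,"tz":0,"ax":0,"ay":0,"az":0},{"gripper":40,"tx":0,"ty":0,"tz":0,"ax":0,"ay":0,"az":0},{"gripper":40,"tx":0,"ty":0,"tz":0,"ax":0,"ay":0,"az":0},{"gripper":40,"tx":0,"ty":0,"tz":0,"ax":0,"ay":0,"az":0},{"gripper":40,"tx":0,"ty":0,"tz":0,"ax":0,"ay":0,"az":0},{"gripper":40,"tx":0,"ty":0,"tz":0,"ax":0,"ay":0,"az":0},{"gripper":40,"tx":0,"ty":0,"tz":0,"ax":0,"ay":0,"az":0},{"gripper":40,"tx":0,"ty":0,"tz":0,"ax":0,"ay":0,"az":0}]'

```text
clock: 10.6
tcp_pos: [0.5013, -0.4342, 0.0177]
orientation: [-1.526, 0.437, -0.438]
contact_force: [0.3, -0.5, 4.5]
grip_width: 0.0544
```

```bash
python3 - <<'E'
from h import *
from mont import mont
f=vision.grab_frame("scene"); cv2.imwrite("pics/s4.png",f[...,::-1]);
mont("pics/s4.png","pics/s4m.png",[(197,140)],66,6)
plan(.669,-.077,.17,-19.5)
E
```

```text
t 10.65 p [ 0.5014 -0.4342  0.0177] yaw -31.97 grip 54.7 F [-0.1 -0.1  5.4] q [ 0.78  0.73 -0.22  1.71  0.23  0.72 -0.12]
turn [ 0.    -0.218  0.001] then t[x,y,z] mm [  38.8 -152.3  392.7]
```

View pics/s4m.png

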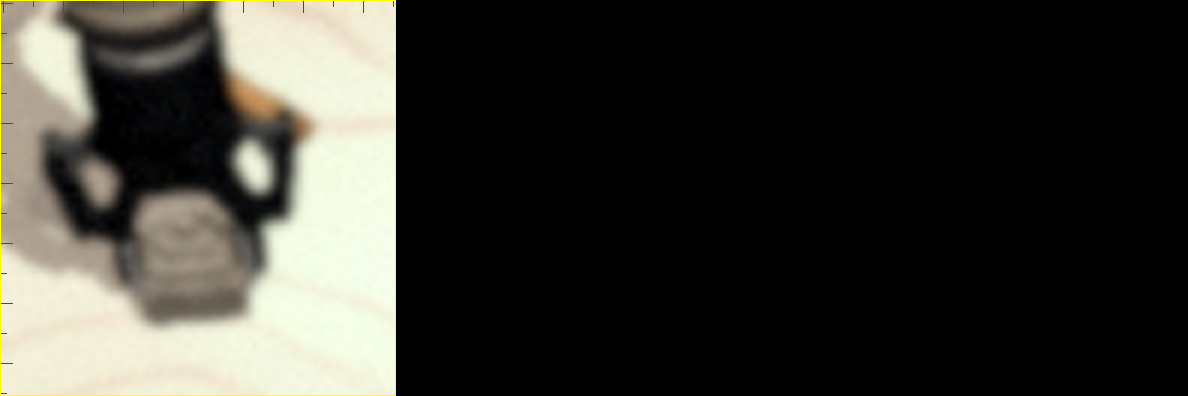

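The jaws hold the slab square at 54.7 mm. I lift, turn and carry it.

Request:
jog_arm --motion '[{"gripper":40,"tx":0,"ty":-10,"tz":0,"ax":0,"ay":0,"az":0},{"gripper":40,"tx":0,"ty":-25,"tz":0,"ax":0,"ay":0,"az":0},{"gripper":40,"tx":0,"ty":-35,"tz":0,"ax":0,"ay":0,"az":0},{"gripper":40,"tx":0,"ty":-40,"tz":0,"ax":0,"ay":0,"az":0},{"gripper":40,"tx":0,"ty":-40,"tz":0,"ax":0,"ay":0,"az":0},{"gripper":40,"tx":0,"ty":-20,"tz":0,"ax":0,"ay":0,"az":0},{"gripper":40,"tx":0,"ty":-10,"tz":0,"ax":0,"ay":0,"az":0},{"gripper":40,"tx":0,"ty":0,"tz":0,"ax":0,"ay":-0.109,"az":0},{"gripper":40,"tx":0,"ty":0,"tz":0,"ax":0,"ay":-0.109,"az":0}]'

```text
clock: 11.55
tcp_pos: [0.5003, -0.4336, 0.1965]
orientation: [-1.554, 0.265, -0.262]
contact_force: [0.9, 0.0, -2.0]
grip_width: 0.0549
```

Request:
jog_arm --motion '[{"gripper":40,"tx":2,"ty":0,"tz":15,"ax":0,"ay":0,"az":0},{"gripper":40,"tx":3,"ty":0,"tz":30,"ax":0,"ay":0,"az":0},{"gripper":40,"tx":4,"ty":0,"tz":40,"ax":0,"ay":0,"az":0},{"gripper":40,"tx":4,"ty":0,"tz":42,"ax":0,"ay":0,"az":0},{"gripper":40,"tx":4,"ty":0,"tz":42,"ax":0,"ay":0,"az":0},{"gripper":40,"tx":4,"ty":0,"tz":42,"ax":0,"ay":0,"az":0},{"gripper":40,"tx":4,"ty":0,"tz":42,"ax":0,"ay":0,"az":0},{"gripper":40,"tx":4,"ty":0,"tz":42,"ax":0,"ay":0,"az":0},{"gripper":40,"tx":4,"ty":0,"tz":40,"ax":0,"ay":0,"az":0},{"gripper":40,"tx":3,"ty":0,"tz":30,"ax":0,"ay":0,"az":0},{"gripper":40,"tx":2,"ty":0,"tz":18,"ax":0,"ay":0,"az":0},{"gripper":40,"tx":1,"ty":0,"tz":9,"ax":0,"ay":0,"az":0}]'

```text
clock: 12.75
tcp_pos: [0.6685, -0.0745, 0.1966]
orientation: [-1.554, 0.267, -0.264]
contact_force: [-0.1, -0.2, -2.3]
grip_width: 0.0548
```

Request:
jog_arm --motion '[{"gripper":40,"tx":0,"ty":0,"tz":0,"ax":0,"ay":0,"az":0},{"gripper":40,"tx":0,"ty":0,"tz":0,"ax":0,"ay":0,"az":0}]'

```text
clock: 12.95
tcp_pos: [0.6679, -0.0797, 0.1969]
orientation: [-1.556, 0.27, -0.268]
contact_force: [0.3, -1.6, -3.0]
grip_width: 0.0549
```

```bash
python3 - <<'E'
from h import *
from mont import mont
f=vision.grab_frame("scene"); cv2.imwrite("pics/s5.png",f[...,::-1]);
mont("pics/s5.png","pics/s5m.png",[(216,205)],90,6)
plan(.669,-.077,.102,-19.5)
E
```

```text
t 13.00 p [ 0.6678 -0.0801  0.197 ] yaw -19.67 grip 55.1 F [-0.3  0.1 -1.9] q [ 0.29  0.55 -0.38  1.59  0.23  1.05 -0.5 ]
turn [ 0.002 -0.003 -0.   ] then t[x,y,z] mm [ 0.1 95.   3.3]
```

View pics/s5m.png

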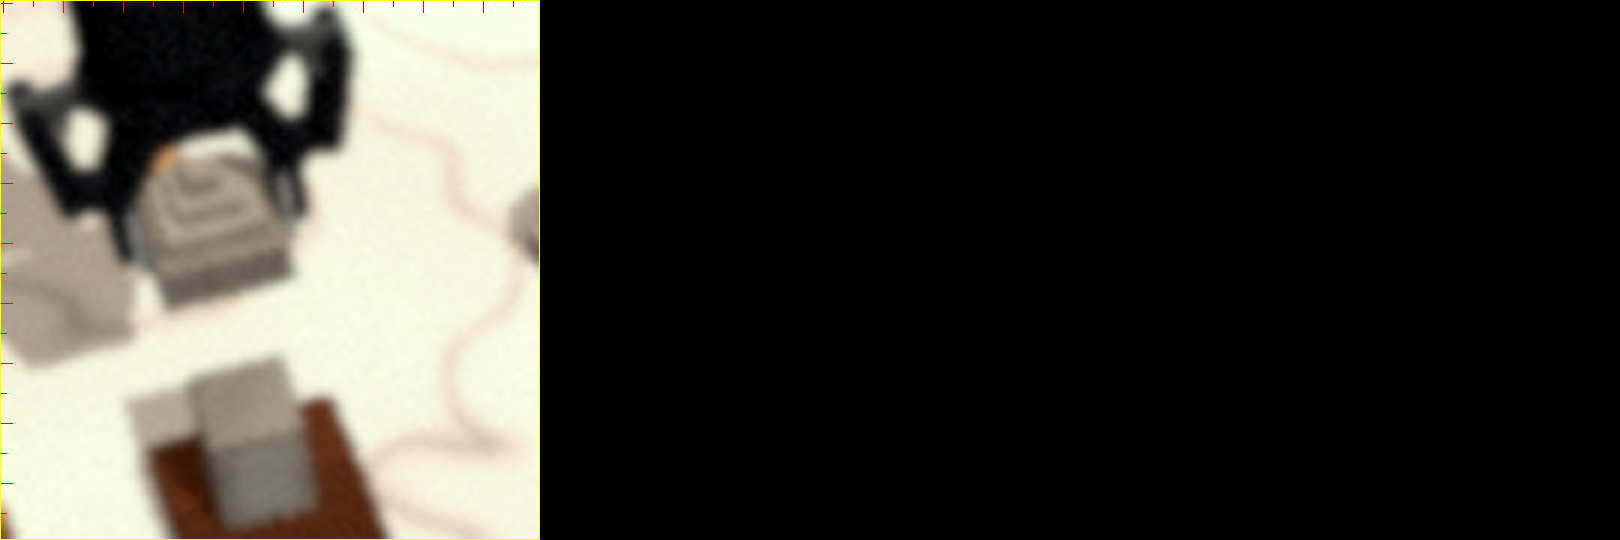

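Request:
jog_arm --motion '[{"gripper":40,"tx":0,"ty":20,"tz":1,"ax":0,"ay":0,"az":0},{"gripper":40,"tx":0,"ty":25,"tz":0,"ax":0,"ay":0,"az":0},{"gripper":40,"tx":0,"ty":20,"tz":0,"ax":0,"ay":0,"az":0},{"gripper":40,"tx":0,"ty":12,"tz":0,"ax":0,"ay":0,"az":0},{"gripper":40,"tx":0,"ty":7,"tz":0,"ax":0,"ay":0,"az":0},{"gripper":40,"tx":0,"ty":3,"tz":0,"ax":0,"ay":0,"az":0},{"gripper":40,"tx":0,"ty":0,"tz":0,"ax":0,"ay":0,"az":0},{"gripper":40,"tx":0,"ty":0,"tz":0,"ax":0,"ay":0,"az":0},{"gripper":40,"tx":0,"ty":0,"tz":0,"ax":0,"ay":0,"az":0}]'

```text
clock: 13.9
tcp_pos: [0.6694, -0.0765, 0.1112]
orientation: [-1.554, 0.266, -0.268]
contact_force: [0.8, 0.7, -1.7]
grip_width: 0.0548
```

```bash
python3 - <<'E'
from h import *
plan(.669,-.077,.102,-19.5)
E
```

```text
t 13.90 p [ 0.6694 -0.0765  0.1112] yaw -19.48 grip 54.8 F [ 0.8  0.7 -1.7] q [ 0.27  0.64 -0.36  1.65  0.27  0.91 -0.53]
turn [-0.     0.     0.001] then t[x,y,z] mm [-0.3  9.2 -0.6]
```

Request:
jog_arm --motion '[{"gripper":40,"tx":0,"ty":3,"tz":0,"ax":0,"ay":0,"az":0},{"gripper":40,"tx":0,"ty":3,"tz":0,"ax":0,"ay":0,"az":0},{"gripper":40,"tx":0,"ty":2,"tz":0,"ax":0,"ay":0,"az":0},{"gripper":40,"tx":0,"ty":0,"tz":0,"ax":0,"ay":0,"az":0}]'

```text
clock: 14.3
tcp_pos: [0.6688, -0.0765, 0.102]
orientation: [-1.554, 0.267, -0.267]
contact_force: [-0.8, -0.2, -1.8]
grip_width: 0.055
```

Request:
jog_arm --motion '[{"gripper":40,"tx":0,"ty":1,"tz":0,"ax":0,"ay":0,"az":0},{"gripper":40,"tx":0,"ty":0,"tz":0,"ax":0,"ay":0,"az":0}]'

```text
clock: 14.5
tcp_pos: [0.6689, -0.0765, 0.1017]
orientation: [-1.554, 0.267, -0.267]
contact_force: [-1.2, 0.7, 2.4]
grip_width: 0.0553
```

Contact again. I release, rise, and check from above after moving towards the drum.

Request:
jog_arm --motion '[{"gripper":65,"tx":0,"ty":0,"tz":0,"ax":0,"ay":0,"az":0},{"gripper":85,"tx":0,"ty":0,"tz":0,"ax":0,"ay":0,"az":0},{"gripper":85,"tx":0,"ty":0,"tz":0,"ax":0,"ay":0,"az":0},{"gripper":85,"tx":0,"ty":0,"tz":0,"ax":0,"ay":0,"az":0},{"gripper":85,"tx":0,"ty":-10,"tz":0,"ax":0,"ay":0,"az":0},{"gripper":85,"tx":0,"ty":-25,"tz":0,"ax":0,"ay":0,"az":0},{"gripper":85,"tx":0,"ty":-35,"tz":0,"ax":0,"ay":0,"az":0},{"gripper":85,"tx":0,"ty":-40,"tz":0,"ax":0,"ay":0,"az":0}]'

```text
clock: 15.3
tcp_pos: [0.6682, -0.0765, 0.2123]
orientation: [-1.554, 0.268, -0.265]
contact_force: [-0.0, -0.1, -0.4]
grip_width: 0.0849
```

```bash
python3 - <<'E'
from h import *
plan(.6445,.101,.18,0)
E
```

```text
t 15.30 p [ 0.6682 -0.0765  0.2123] yaw -19.47 grip 84.9 F [-0.  -0.1 -0.4] q [ 0.29  0.53 -0.39  1.57  0.22  1.08 -0.49]
turn [ 0.    -0.34  -0.002] then t[x,y,z] mm [-23.7  32.3 177.5]
```

Request:
jog_arm --motion '[{"gripper":85,"tx":0,"ty":0,"tz":0,"ax":0,"ay":-0.11,"az":0},{"gripper":85,"tx":0,"ty":0,"tz":0,"ax":0,"ay":-0.12,"az":0},{"gripper":85,"tx":0,"ty":0,"tz":0,"ax":0,"ay":-0.11,"az":0},{"gripper":85,"tx":-4,"ty":0,"tz":20,"ax":0,"ay":0,"az":0},{"gripper":85,"tx":-4,"ty":0,"tz":35,"ax":0,"ay":0,"az":0},{"gripper":85,"tx":-4,"ty":0,"tz":40,"ax":0,"ay":0,"az":0},{"gripper":85,"tx":-4,"ty":0,"tz":40,"ax":0,"ay":0,"az":0},{"gripper":85,"tx":-4,"ty":0,"tz":28,"ax":0,"ay":0,"az":0},{"gripper":85,"tx":-3,"ty":0,"tz":14,"ax":0,"ay":0,"az":0},{"gripper":85,"tx":0,"ty":0,"tz":0,"ax":0,"ay":0,"az":0},{"gripper":85,"tx":0,"ty":0,"tz":0,"ax":0,"ay":0,"az":0}]'

```text
clock: 16.4
tcp_pos: [0.6463, 0.0984, 0.2115]
orientation: [-1.572, 0.001, -0.002]
contact_force: [0.0, -1.0, -0.3]
grip_width: 0.085
```

```bash
python3 - <<'E'
from h import *
from mont import mont
f=vision.grab_frame("top"); cv2.imwrite("pics/t6.png",f[...,::-1]);f=vision.grab_frame("scene"); cv2.imwrite("pics/s6.png",f[...,::-1]);
mont("pics/s6.png","pics/s6m.png",[(216,235),(258,268)],66,6)
mont("pics/t6.png","pics/t6m.png",[(312,157),(245,160)],66,6)
plan(.6445,.101,.024,0)
E
```

```text
t 16.50 p [0.6465 0.0975 0.2112] yaw -0.20 grip 84.8 F [-0.2  0.8  1.4] q [ 0.11  0.52 -0.5   1.62  0.28  1.07 -0.47]
turn [ 0.002 -0.003  0.   ] then t[x,y,z] mm [ -2.  187.2   3.5]
```

View pics/s6m.png

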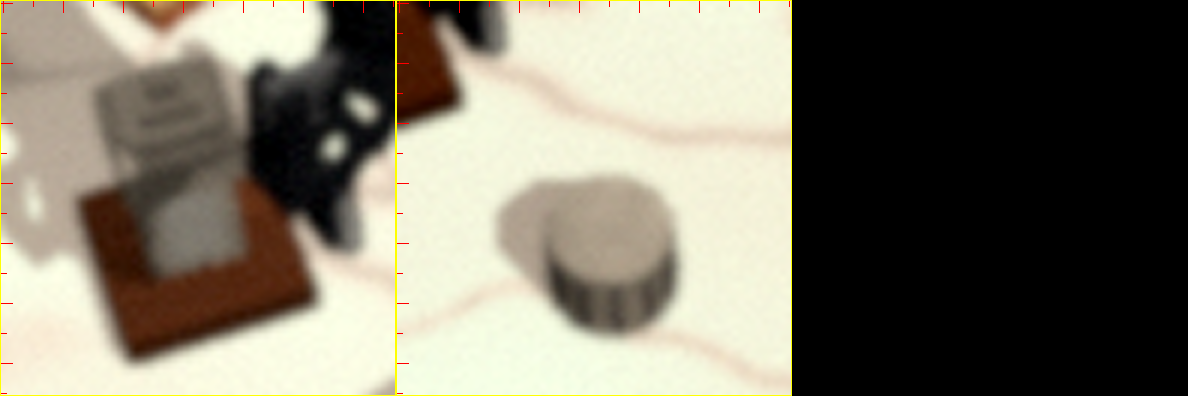

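View pics/t6m.png

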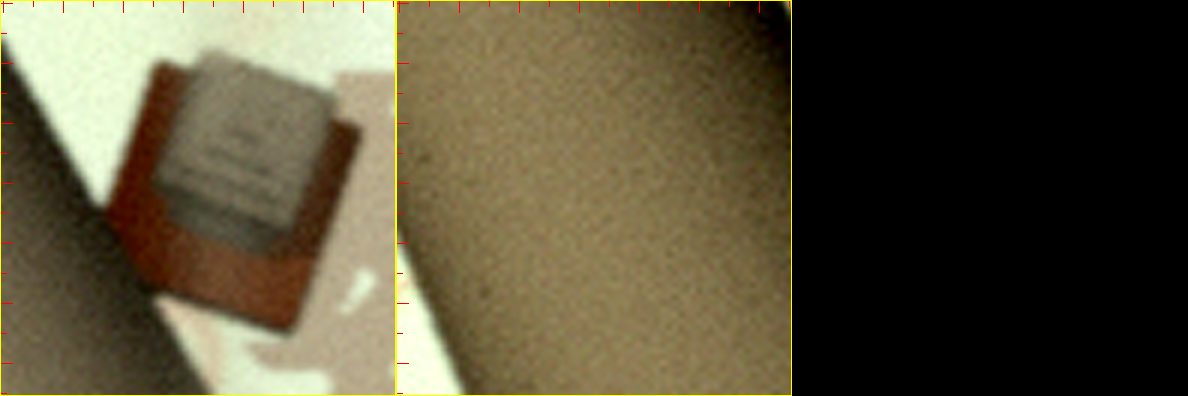

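The pyramid sits squared over the shaft. Now I descend on the drum at (0.6447, 0.101).

Request:
jog_arm --motion '[{"gripper":85,"tx":-1,"ty":35,"tz":0,"ax":0,"ay":0,"az":0},{"gripper":85,"tx":0,"ty":40,"tz":0,"ax":0,"ay":0,"az":0},{"gripper":85,"tx":0,"ty":40,"tz":0,"ax":0,"ay":0,"az":0},{"gripper":85,"tx":0,"ty":30,"tz":0,"ax":0,"ay":0,"az":0},{"gripper":85,"tx":0,"ty":20,"tz":0,"ax":0,"ay":0,"az":0},{"gripper":85,"tx":0,"ty":12,"tz":0,"ax":0,"ay":0,"az":0},{"gripper":85,"tx":0,"ty":8,"tz":0,"ax":0,"ay":0,"az":0},{"gripper":85,"tx":0,"ty":0,"tz":0,"ax":0,"ay":0,"az":0},{"gripper":85,"tx":0,"ty":0,"tz":0,"ax":0,"ay":0,"az":0},{"gripper":85,"tx":0,"ty":0,"tz":0,"ax":0,"ay":0,"az":0}]'

```text
clock: 17.5
tcp_pos: [0.6458, 0.1006, 0.0276]
orientation: [-1.57, -0.002, -0.002]
contact_force: [-0.3, -0.5, 0.9]
grip_width: 0.0851
```

```bash
python3 - <<'E'
from h import *
plan(.6447,.101,.024,0)
E
```

```text
t 17.50 p [0.6458 0.1006 0.0276] yaw -0.01 grip 85.1 F [-0.3 -0.5  0.9] q [ 0.05  0.73 -0.42  1.73  0.4   0.76 -0.57]
turn [-0.    -0.     0.002] then t[x,y,z] mm [-1.1  3.6  0.4]
```

Request:
jog_arm --motion '[{"gripper":40,"tx":-1,"ty":4,"tz":0,"ax":0,"ay":0,"az":0},{"gripper":40,"tx":0,"ty":0,"tz":0,"ax":0,"ay":0,"az":0},{"gripper":40,"tx":0,"ty":0,"tz":0,"ax":0,"ay":0,"az":0},{"gripper":40,"tx":0,"ty":0,"tz":0,"ax":0,"ay":0,"az":0},{"gripper":40,"tx":0,"ty":0,"tz":0,"ax":0,"ay":0,"az":0},{"gripper":40,"tx":0,"ty":0,"tz":0,"ax":0,"ay":0,"az":0},{"gripper":40,"tx":0,"ty":0,"tz":0,"ax":0,"ay":0,"az":0},{"gripper":40,"tx":0,"ty":0,"tz":0,"ax":0,"ay":0,"az":0}]'

```text
clock: 18.3
tcp_pos: [0.644, 0.1005, 0.0226]
orientation: [-1.571, -0.0, -0.0]
contact_force: [-1.3, -0.4, 5.3]
grip_width: 0.0546
```

```bash
python3 - <<'E'
from h import *
plan(.3567,.2788,.15,0)
E
```

```text
t 18.30 p [0.644  0.1005 0.0226] yaw 0.00 grip 54.6 F [-1.3 -0.4  5.3] q [ 0.04  0.74 -0.42  1.73  0.41  0.76 -0.58]
turn [0. 0. 0.] then t[x,y,z] mm [-287.3 -127.4  178.3]
```

Request:
jog_arm --motion '[{"gripper":40,"tx":0,"ty":-10,"tz":0,"ax":0,"ay":0,"az":0},{"gripper":40,"tx":0,"ty":-30,"tz":0,"ax":0,"ay":0,"az":0},{"gripper":40,"tx":0,"ty":-40,"tz":0,"ax":0,"ay":0,"az":0},{"gripper":40,"tx":0,"ty":-30,"tz":0,"ax":0,"ay":0,"az":0},{"gripper":40,"tx":0,"ty":-17,"tz":0,"ax":0,"ay":0,"az":0},{"gripper":40,"tx":-15,"ty":0,"tz":9,"ax":0,"ay":0,"az":0},{"gripper":40,"tx":-30,"ty":0,"tz":19,"ax":0,"ay":0,"az":0},{"gripper":40,"tx":-35,"ty":0,"tz":22,"ax":0,"ay":0,"az":0},{"gripper":40,"tx":-35,"ty":0,"tz":22,"ax":0,"ay":0,"az":0},{"gripper":40,"tx":-35,"ty":0,"tz":22,"ax":0,"ay":0,"az":0},{"gripper":40,"tx":-35,"ty":0,"tz":22,"ax":0,"ay":0,"az":0},{"gripper":40,"tx":-35,"ty":0,"tz":22,"ax":0,"ay":0,"az":0}]'

```text
clock: 19.5
tcp_pos: [0.4219, 0.2386, 0.1488]
orientation: [-1.571, 0.001, 0.001]
contact_force: [0.2, 0.7, -0.9]
grip_width: 0.0547
```

Request:
jog_arm --motion '[{"gripper":40,"tx":-30,"ty":0,"tz":18,"ax":0,"ay":0,"az":0},{"gripper":40,"tx":-20,"ty":0,"tz":12,"ax":0,"ay":0,"az":0},{"gripper":40,"tx":-12,"ty":0,"tz":7,"ax":0,"ay":0,"az":0},{"gripper":40,"tx":-5,"ty":0,"tz":3,"ax":0,"ay":0,"az":0},{"gripper":40,"tx":0,"ty":0,"tz":0,"ax":0,"ay":0,"az":0},{"gripper":40,"tx":0,"ty":0,"tz":0,"ax":0,"ay":0,"az":0},{"gripper":40,"tx":0,"ty":0,"tz":0,"ax":0,"ay":0,"az":0}]'

```text
clock: 20.2
tcp_pos: [0.3579, 0.2777, 0.1492]
orientation: [-1.571, 0.002, -0.002]
contact_force: [0.5, -0.2, -2.8]
grip_width: 0.0546
```

```bash
python3 - <<'E'
from h import *
from mont import mont
f=vision.grab_frame("scene"); cv2.imwrite("pics/s7.png",f[...,::-1]);
mont("pics/s7.png","pics/s7m.png",[(386,240),(216,235)],90,6)
plan(.3567,.2788,.0446,0)
E
```

```text
t 20.25 p [0.3578 0.2778 0.1492] yaw -0.11 grip 54.7 F [ 0.4  0.7 -2.6] q [-0.25  0.31 -0.63  2.13  0.26  0.78 -1.04]
turn [ 0.    -0.002 -0.   ] then t[x,y,z] mm [ -1.1 104.6   1. ]
```

View pics/s7m.png

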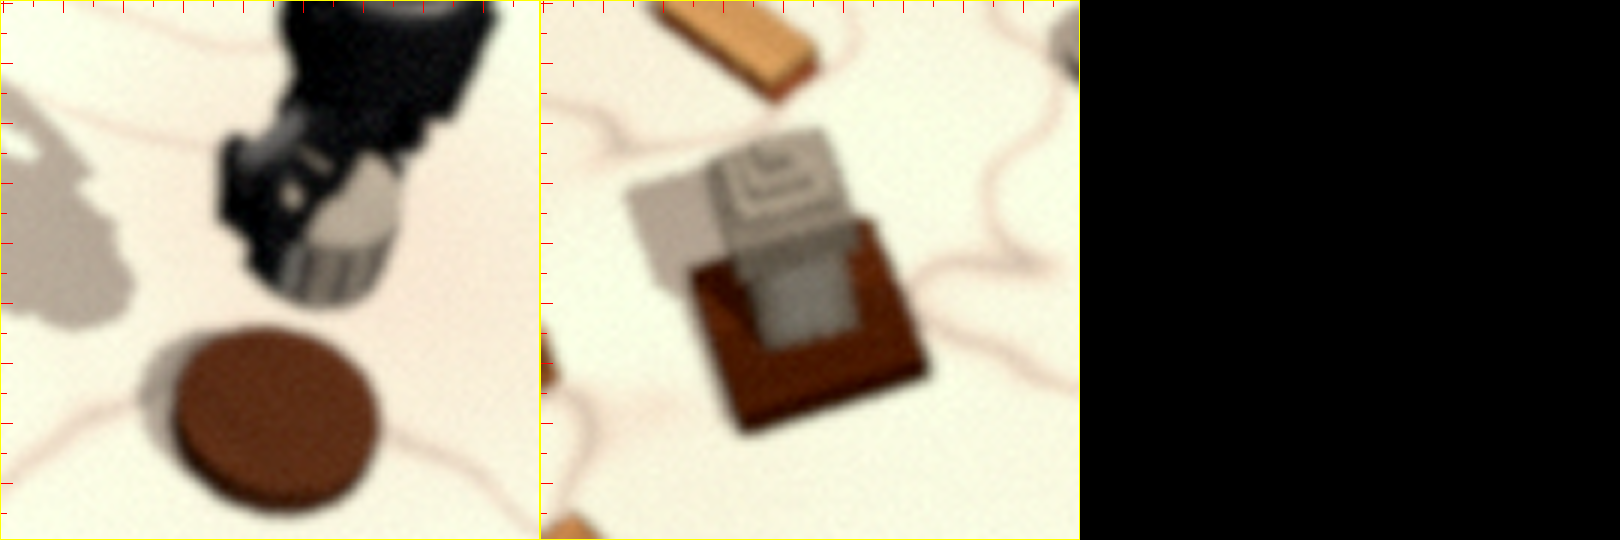

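The drum is held upright over the round base, and the square model looks centred. I lower the drum.

Request:
jog_arm --motion '[{"gripper":40,"tx":-1,"ty":20,"tz":1,"ax":0,"ay":0,"az":0},{"gripper":40,"tx":0,"ty":30,"tz":0,"ax":0,"ay":0,"az":0},{"gripper":40,"tx":0,"ty":22,"tz":0,"ax":0,"ay":0,"az":0},{"gripper":40,"tx":0,"ty":14,"tz":0,"ax":0,"ay":0,"az":0},{"gripper":40,"tx":0,"ty":7,"tz":0,"ax":0,"ay":0,"az":0},{"gripper":40,"tx":0,"ty":4,"tz":0,"ax":0,"ay":0,"az":0},{"gripper":40,"tx":0,"ty":3,"tz":0,"ax":0,"ay":0,"az":0},{"gripper":40,"tx":0,"ty":0,"tz":0,"ax":0,"ay":0,"az":0},{"gripper":40,"tx":0,"ty":0,"tz":0,"ax":0,"ay":0,"az":0}]'

```text
clock: 21.15
tcp_pos: [0.3562, 0.2798, 0.0498]
orientation: [-1.57, -0.001, -0.001]
contact_force: [-0.5, -0.3, -3.0]
grip_width: 0.0548
```

```bash
python3 - <<'E'
from h import *
plan(.3567,.2788,.0446,0)
E
```

```text
t 21.15 p [0.3562 0.2798 0.0498] yaw -0.01 grip 54.8 F [-0.5 -0.3 -3. ] q [-0.37  0.48 -0.52  2.19  0.44  0.57 -1.22]
turn [-0.001 -0.     0.001] then t[x,y,z] mm [ 0.5  5.2 -1. ]
```

Request:
jog_arm --motion '[{"gripper":40,"tx":0,"ty":2,"tz":-1,"ax":0,"ay":0,"az":0},{"gripper":40,"tx":0,"ty":2,"tz":0,"ax":0,"ay":0,"az":0},{"gripper":40,"tx":0,"ty":1,"tz":0,"ax":0,"ay":0,"az":0},{"gripper":40,"tx":0,"ty":0,"tz":0,"ax":0,"ay":0,"az":0}]'

```text
clock: 21.55
tcp_pos: [0.3559, 0.2783, 0.0445]
orientation: [-1.571, -0.0, -0.0]
contact_force: [-0.6, -2.2, 2.5]
grip_width: 0.055
```

Request:
jog_arm --motion '[{"gripper":65,"tx":0,"ty":0,"tz":0,"ax":0,"ay":0,"az":0},{"gripper":85,"tx":0,"ty":0,"tz":0,"ax":0,"ay":0,"az":0},{"gripper":85,"tx":0,"ty":0,"tz":0,"ax":0,"ay":0,"az":0},{"gripper":85,"tx":0,"ty":0,"tz":0,"ax":0,"ay":0,"az":0},{"gripper":85,"tx":0,"ty":-10,"tz":0,"ax":0,"ay":0,"az":0},{"gripper":85,"tx":0,"ty":-25,"tz":0,"ax":0,"ay":0,"az":0},{"gripper":85,"tx":0,"ty":-35,"tz":0,"ax":0,"ay":0,"az":0},{"gripper":85,"tx":0,"ty":-40,"tz":0,"ax":0,"ay":0,"az":0},{"gripper":85,"tx":0,"ty":-20,"tz":0,"ax":0,"ay":0,"az":0}]'

```text
clock: 22.45
tcp_pos: [0.3565, 0.2796, 0.1778]
orientation: [-1.568, -0.003, -0.002]
contact_force: [0.2, 0.4, 0.9]
grip_width: 0.085
```

```bash
python3 - <<'E'
from h import *
plan(.4455,-.1163,.15,0)
E
```

```text
t 22.45 p [0.3565 0.2796 0.1778] yaw 0.02 grip 85.0 F [0.2 0.4 0.9] q [-0.22  0.26 -0.66  2.1   0.22  0.84 -1.01]
turn [-0.002  0.     0.003] then t[x,y,z] mm [  89.    27.8 -395.9]
```

Request:
jog_arm --motion '[{"gripper":85,"tx":30,"ty":0,"tz":-15,"ax":0,"ay":0,"az":0},{"gripper":85,"tx":30,"ty":0,"tz":-35,"ax":0,"ay":0,"az":0},{"gripper":85,"tx":29,"ty":0,"tz":-40,"ax":0,"ay":0,"az":0},{"gripper":85,"tx":0,"ty":0,"tz":-45,"ax":0,"ay":0,"az":0},{"gripper":85,"tx":0,"ty":0,"tz":-45,"ax":0,"ay":0,"az":0},{"gripper":85,"tx":0,"ty":0,"tz":-45,"ax":0,"ay":0,"az":0},{"gripper":85,"tx":0,"ty":0,"tz":-45,"ax":0,"ay":0,"az":0},{"gripper":85,"tx":0,"ty":0,"tz":-45,"ax":0,"ay":0,"az":0},{"gripper":85,"tx":0,"ty":0,"tz":-40,"ax":0,"ay":0,"az":0},{"gripper":85,"tx":0,"ty":0,"tz":-25,"ax":0,"ay":0,"az":0},{"gripper":85,"tx":0,"ty":0,"tz":-15,"ax":0,"ay":0,"az":0},{"gripper":85,"tx":0,"ty":0,"tz":0,"ax":0,"ay":0,"az":0}]'

```text
clock: 23.65
tcp_pos: [0.4446, -0.1187, 0.1748]
orientation: [-1.571, 0.003, -0.003]
contact_force: [0.1, 1.4, -0.3]
grip_width: 0.0851
```

Request:
jog_arm --motion '[{"gripper":85,"tx":0,"ty":0,"tz":0,"ax":0,"ay":0,"az":0},{"gripper":85,"tx":0,"ty":0,"tz":0,"ax":0,"ay":0,"az":0}]'

```text
clock: 23.85
tcp_pos: [0.445, -0.1151, 0.1746]
orientation: [-1.57, -0.002, 0.001]
contact_force: [0.2, -0.1, -0.0]
grip_width: 0.0848
```

```bash
python3 - <<'E'
from h import *
from mont import mont
f=vision.grab_frame("top"); cv2.imwrite("pics/t8.png",f[...,::-1]);f=vision.grab_frame("scene"); cv2.imwrite("pics/s8.png",f[...,::-1]);
mont("pics/s8.png","pics/s8m.png",[(386,255),(216,235)],66,6)
mont("pics/t8.png","pics/t8m.png",[(169,275),(312,157)],66,6)
plan(.4455,-.1163,.016,0)
E
```

```text
t 23.95 p [ 0.445  -0.1153  0.1745] yaw 0.12 grip 85.0 F [0.2 0.2 0.1] q [ 0.5   0.25 -0.44  2.1   0.14  0.82 -0.02]
turn [-0.     0.002  0.   ] then t[x,y,z] mm [  0.5 158.5  -1. ]
```

View pics/s8m.png

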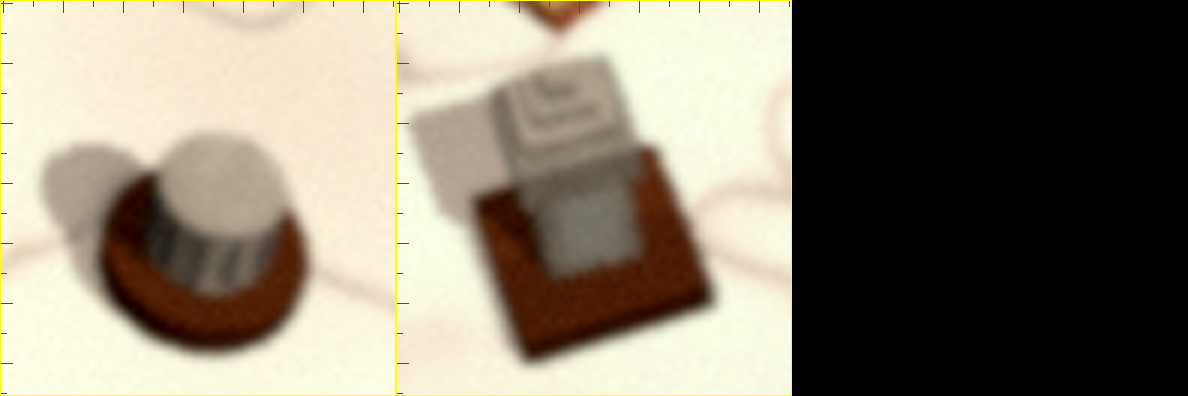

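View pics/t8m.png

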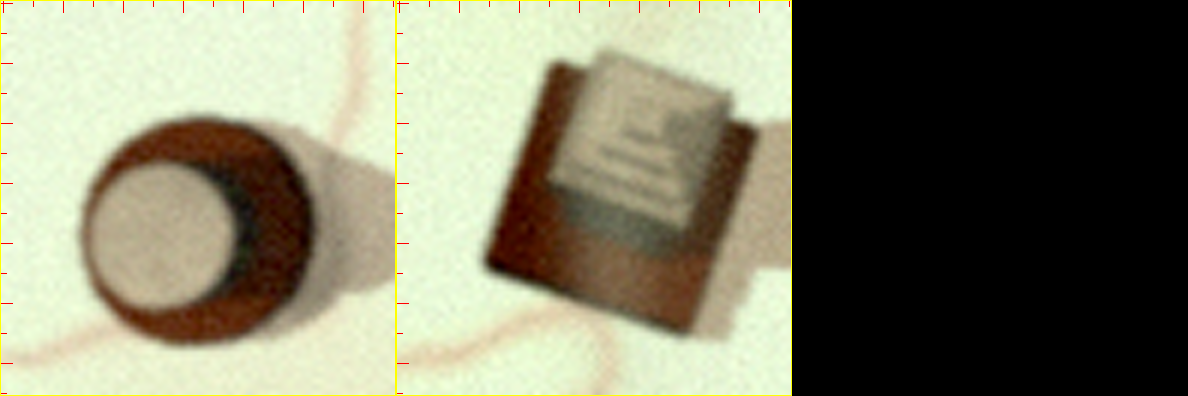

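```bash
python3 - <<'E'
from h import *
np.set_printoptions(precision=4,suppress=True)
print("drum",plane("top",(162.7,280.9),.067),plane("scene",(389.9,252.6),.067),tri((162.7,280.9),(389.9,252.6)))
print("pyr tip",plane("top",(320.1,143.9),.135),plane("scene",(209.9,214.9),.135),tri((320.1,143.9),(209.9,214.9)))
print("pyr slab",plane("top",(319.9,146.6),.106))
E
```

```text
drum [0.3573 0.2774 0.067 ] [0.3586 0.2812 0.067 ] (array([0.3566, 0.2791, 0.0631]), np.float64(0.0015930042396229136))
pyr tip [ 0.6675 -0.0767  0.135 ] [ 0.67   -0.0723  0.135 ] (array([ 0.6684, -0.0767,  0.1301]), np.float64(0.001072618576734734))
pyr slab [ 0.6693 -0.0784  0.106 ]
```

Drum on its base at (0.357, 0.279), pyramid tip at (0.668, -0.077): both centred within about 2 mm. Next the collar.

Request:
jog_arm --motion '[{"gripper":85,"tx":0,"ty":35,"tz":0,"ax":0,"ay":0,"az":0},{"gripper":85,"tx":0,"ty":40,"tz":0,"ax":0,"ay":0,"az":0},{"gripper":85,"tx":0,"ty":35,"tz":0,"ax":0,"ay":0,"az":0},{"gripper":85,"tx":0,"ty":20,"tz":0,"ax":0,"ay":0,"az":0},{"gripper":85,"tx":0,"ty":12,"tz":0,"ax":0,"ay":0,"az":0},{"gripper":85,"tx":0,"ty":7,"tz":0,"ax":0,"ay":0,"az":0},{"gripper":85,"tx":0,"ty":4,"tz":0,"ax":0,"ay":0,"az":0},{"gripper":85,"tx":0,"ty":0,"tz":0,"ax":0,"ay":0,"az":0},{"gripper":85,"tx":0,"ty":0,"tz":0,"ax":0,"ay":0,"az":0},{"gripper":85,"tx":0,"ty":0,"tz":0,"ax":0,"ay":0,"az":0}]'

```text
clock: 24.95
tcp_pos: [0.4454, -0.1167, 0.022]
orientation: [-1.571, -0.001, -0.001]
contact_force: [-0.4, -0.2, 0.0]
grip_width: 0.0852
```

```bash
python3 - <<'E'
from h import *
plan(.4455,-.1163,.016,0)
E
```

```text
t 24.95 p [ 0.4454 -0.1167  0.022 ] yaw -0.01 grip 85.2 F [-0.4 -0.2  0. ] q [ 0.39  0.51 -0.32  2.2   0.35  0.48 -0.2 ]
turn [ 0.    -0.     0.002] then t[x,y,z] mm [0.1 6.  0.4]
```

Request:
jog_arm --motion '[{"gripper":85,"tx":0,"ty":4,"tz":0,"ax":0,"ay":0,"az":0},{"gripper":85,"tx":0,"ty":3,"tz":0,"ax":0,"ay":0,"az":0},{"gripper":45,"tx":0,"ty":0,"tz":0,"ax":0,"ay":0,"az":0},{"gripper":45,"tx":0,"ty":0,"tz":0,"ax":0,"ay":0,"az":0},{"gripper":45,"tx":0,"ty":0,"tz":0,"ax":0,"ay":0,"az":0},{"gripper":45,"tx":0,"ty":0,"tz":0,"ax":0,"ay":0,"az":0},{"gripper":45,"tx":0,"ty":0,"tz":0,"ax":0,"ay":0,"az":0},{"gripper":45,"tx":0,"ty":0,"tz":0,"ax":0,"ay":0,"az":0},{"gripper":45,"tx":0,"ty":0,"tz":0,"ax":0,"ay":0,"az":0}]'

```text
clock: 25.85
tcp_pos: [0.4447, -0.1165, 0.0145]
orientation: [-1.571, 0.0, 0.0]
contact_force: [-0.8, 1.2, 4.8]
grip_width: 0.0604
```

```bash
python3 - <<'E'
from h import *
plan(.4455,-.1163,.016,0)
E
```

```text
t 25.85 p [ 0.4447 -0.1165  0.0145] yaw -0.00 grip 60.4 F [-0.8  1.2  4.8] q [ 0.38  0.53 -0.31  2.2   0.36  0.46 -0.21]
turn [ 0. -0. -0.] then t[x,y,z] mm [ 0.8 -1.5  0.2]
```

Request:
jog_arm --motion '[{"gripper":45,"tx":0,"ty":-10,"tz":0,"ax":0,"ay":0,"az":0},{"gripper":45,"tx":0,"ty":-30,"tz":0,"ax":0,"ay":0,"az":0},{"gripper":45,"tx":0,"ty":-40,"tz":0,"ax":0,"ay":0,"az":0},{"gripper":45,"tx":0,"ty":-40,"tz":0,"ax":0,"ay":0,"az":0},{"gripper":45,"tx":0,"ty":-25,"tz":0,"ax":0,"ay":0,"az":0},{"gripper":45,"tx":0,"ty":-15,"tz":0,"ax":0,"ay":0,"az":0},{"gripper":45,"tx":0,"ty":0,"tz":0,"ax":0,"ay":0,"az":0}]'

```text
clock: 26.55
tcp_pos: [0.4461, -0.1168, 0.1767]
orientation: [-1.572, -0.003, -0.004]
contact_force: [0.4, 0.6, -2.1]
grip_width: 0.06
```

```bash
python3 - <<'E'
from h import *
from mont import mont
f=vision.grab_frame("scene"); cv2.imwrite("pics/s9.png",f[...,::-1]);
mont("pics/s9.png","pics/s9m.png",[(268,170)],90,6)
plan(.357,.2785,.175,0)
E
```

```text
t 26.60 p [ 0.4452 -0.1167  0.1752] yaw -0.02 grip 60.1 F [-0.  -1.  -2.7] q [ 0.52  0.25 -0.45  2.1   0.15  0.82 -0.02]
turn [ 0.001 -0.     0.002] then t[x,y,z] mm [-8.820e+01  2.000e-01  3.952e+02]
```

View pics/s9m.png

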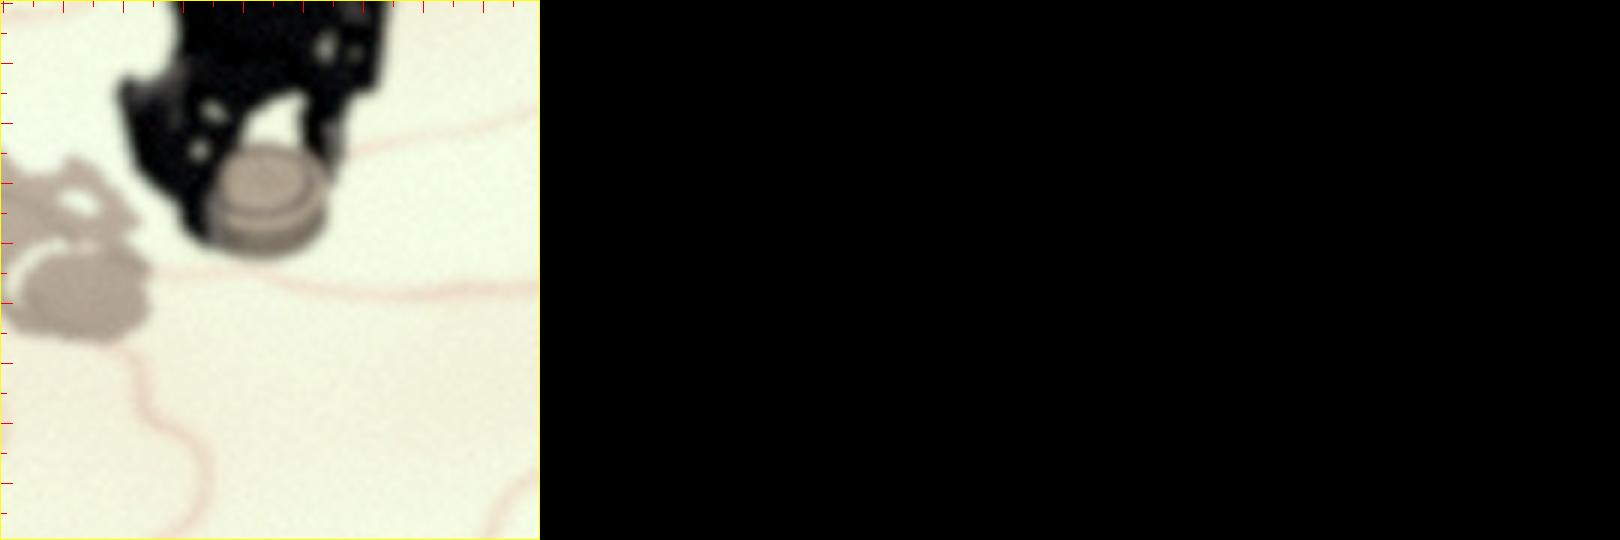

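The collar is held level. I carry it to the round base.

Request:
jog_arm --motion '[{"gripper":45,"tx":0,"ty":0,"tz":15,"ax":0,"ay":0,"az":0},{"gripper":45,"tx":0,"ty":0,"tz":30,"ax":0,"ay":0,"az":0},{"gripper":45,"tx":0,"ty":0,"tz":40,"ax":0,"ay":0,"az":0},{"gripper":45,"tx":0,"ty":0,"tz":40,"ax":0,"ay":0,"az":0},{"gripper":45,"tx":0,"ty":0,"tz":40,"ax":0,"ay":0,"az":0},{"gripper":45,"tx":0,"ty":0,"tz":40,"ax":0,"ay":0,"az":0},{"gripper":45,"tx":-5,"ty":0,"tz":40,"ax":0,"ay":0,"az":0},{"gripper":45,"tx":-15,"ty":0,"tz":40,"ax":0,"ay":0,"az":0},{"gripper":45,"tx":-20,"ty":0,"tz":35,"ax":0,"ay":0,"az":0},{"gripper":45,"tx":-20,"ty":0,"tz":30,"ax":0,"ay":0,"az":0},{"gripper":45,"tx":-15,"ty":0,"tz":25,"ax":0,"ay":0,"az":0},{"gripper":45,"tx":-9,"ty":0,"tz":14,"ax":0,"ay":0,"az":0}]'

```text
clock: 27.8
tcp_pos: [0.3584, 0.2742, 0.1731]
orientation: [-1.571, -0.001, 0.005]
contact_force: [-0.1, -0.8, -1.4]
grip_width: 0.0604
```

Request:
jog_arm --motion '[{"gripper":45,"tx":-4,"ty":0,"tz":6,"ax":0,"ay":0,"az":0},{"gripper":45,"tx":0,"ty":0,"tz":0,"ax":0,"ay":0,"az":0},{"gripper":45,"tx":0,"ty":0,"tz":0,"ax":0,"ay":0,"az":0},{"gripper":45,"tx":0,"ty":0,"tz":0,"ax":0,"ay":0,"az":0},{"gripper":45,"tx":0,"ty":0,"tz":0,"ax":0,"ay":0,"az":0}]'

```text
clock: 28.3
tcp_pos: [0.3574, 0.2775, 0.1741]
orientation: [-1.571, 0.002, -0.001]
contact_force: [-0.4, 0.9, -1.3]
grip_width: 0.0603
```

```bash
python3 - <<'E'
from h import *
plan(.3566,.2785,.0815,0)
E
```

```text
t 28.30 p [0.3574 0.2775 0.1741] yaw -0.11 grip 60.3 F [-0.4  0.9 -1.3] q [-0.2   0.27 -0.68  2.1   0.23  0.84 -1.02]
turn [ 0.    -0.002 -0.   ] then t[x,y,z] mm [-0.8 92.6  1. ]
```

Request:
jog_arm --motion '[{"gripper":45,"tx":-1,"ty":20,"tz":1,"ax":0,"ay":0,"az":0},{"gripper":45,"tx":0,"ty":25,"tz":0,"ax":0,"ay":0,"az":0},{"gripper":45,"tx":0,"ty":20,"tz":0,"ax":0,"ay":0,"az":0},{"gripper":45,"tx":0,"ty":12,"tz":0,"ax":0,"ay":0,"az":0},{"gripper":45,"tx":0,"ty":6,"tz":0,"ax":0,"ay":0,"az":0},{"gripper":45,"tx":0,"ty":3,"tz":0,"ax":0,"ay":0,"az":0},{"gripper":45,"tx":0,"ty":0,"tz":0,"ax":0,"ay":0,"az":0},{"gripper":45,"tx":0,"ty":0,"tz":0,"ax":0,"ay":0,"az":0},{"gripper":45,"tx":0,"ty":0,"tz":0,"ax":0,"ay":0,"az":0}]'

```text
clock: 29.2
tcp_pos: [0.3563, 0.2798, 0.0889]
orientation: [-1.57, -0.001, -0.001]
contact_force: [0.1, 0.0, -0.4]
grip_width: 0.0598
```

```bash
python3 - <<'E'
from h import *
plan(.3564,.2785,.0815,0)
E
```

```text
t 29.20 p [0.3563 0.2798 0.0889] yaw -0.00 grip 59.8 F [ 0.1  0.  -0.4] q [-0.29  0.42 -0.61  2.17  0.39  0.66 -1.17]
turn [-0.001 -0.     0.001] then t[x,y,z] mm [ 0.1  7.4 -1.3]
```

Request:
jog_arm --motion '[{"gripper":45,"tx":0,"ty":3,"tz":-1,"ax":0,"ay":0,"az":0},{"gripper":45,"tx":0,"ty":2,"tz":0,"ax":0,"ay":0,"az":0},{"gripper":45,"tx":0,"ty":1,"tz":0,"ax":0,"ay":0,"az":0},{"gripper":45,"tx":0,"ty":1,"tz":0,"ax":0,"ay":0,"az":0},{"gripper":45,"tx":0,"ty":0,"tz":0,"ax":0,"ay":0,"az":0}]'

```text
clock: 29.7
tcp_pos: [0.3558, 0.2784, 0.0816]
orientation: [-1.572, 0.0, -0.0]
contact_force: [-1.6, -2.2, 4.4]
grip_width: 0.0604
```

The collar is in contact at the expected height. I release and go for the dome.

Request:
jog_arm --motion '[{"gripper":70,"tx":0,"ty":0,"tz":0,"ax":0,"ay":0,"az":0},{"gripper":85,"tx":0,"ty":0,"tz":0,"ax":0,"ay":0,"az":0},{"gripper":85,"tx":0,"ty":0,"tz":0,"ax":0,"ay":0,"az":0},{"gripper":85,"tx":0,"ty":0,"tz":0,"ax":0,"ay":0,"az":0},{"gripper":85,"tx":0,"ty":-10,"tz":0,"ax":0,"ay":0,"az":0},{"gripper":85,"tx":0,"ty":-25,"tz":0,"ax":0,"ay":0,"az":0},{"gripper":85,"tx":0,"ty":-35,"tz":0,"ax":0,"ay":0,"az":0},{"gripper":85,"tx":0,"ty":-30,"tz":0,"ax":0,"ay":0,"az":0}]'

```text
clock: 30.5
tcp_pos: [0.3556, 0.2787, 0.1832]
orientation: [-1.57, -0.0, 0.0]
contact_force: [0.1, 1.0, 0.6]
grip_width: 0.0847
```

```bash
python3 - <<'E'
from h import *
plan(.444,.1092,.15,0)
E
```

```text
t 30.50 p [0.3556 0.2787 0.1832] yaw 0.03 grip 84.7 F [0.1 1.  0.6] q [-0.19  0.26 -0.7   2.1   0.22  0.86 -1.01]
turn [-0.     0.001 -0.   ] then t[x,y,z] mm [  88.4   33.2 -169.5]
```

Request:
jog_arm --motion '[{"gripper":85,"tx":10,"ty":0,"tz":-15,"ax":0,"ay":0,"az":0},{"gripper":85,"tx":20,"ty":0,"tz":-35,"ax":0,"ay":0,"az":0},{"gripper":85,"tx":20,"ty":0,"tz":-40,"ax":0,"ay":0,"az":0},{"gripper":85,"tx":20,"ty":0,"tz":-40,"ax":0,"ay":0,"az":0},{"gripper":85,"tx":12,"ty":0,"tz":-25,"ax":0,"ay":0,"az":0},{"gripper":85,"tx":6,"ty":0,"tz":-14,"ax":0,"ay":0,"az":0},{"gripper":85,"tx":0,"ty":0,"tz":0,"ax":0,"ay":0,"az":0},{"gripper":85,"tx":0,"ty":0,"tz":0,"ax":0,"ay":0,"az":0},{"gripper":85,"tx":0,"ty":0,"tz":0,"ax":0,"ay":0,"az":0}]'

```text
clock: 31.4
tcp_pos: [0.4434, 0.1109, 0.1816]
orientation: [-1.57, -0.002, 0.001]
contact_force: [-0.8, 1.6, 0.5]
grip_width: 0.0847
```

```bash
python3 - <<'E'
from h import *
from mont import mont
f=vision.grab_frame("top"); cv2.imwrite("pics/t10.png",f[...,::-1]);f=vision.grab_frame("scene"); cv2.imwrite("pics/s10.png",f[...,::-1]);
mont("pics/s10.png","pics/s10m.png",[(386,250),(318,241)],66,6)
mont("pics/t10.png","pics/t10m.png",[(169,275)],66,6)
plan(.444,.1092,.018,0)
E
```

```text
t 31.50 p [0.4434 0.1107 0.1815] yaw 0.13 grip 85.0 F [-0.7  0.7  0. ] q [ 0.14  0.25 -0.59  2.09  0.19  0.85 -0.56]
turn [-0.     0.002  0.   ] then t[x,y,z] mm [  0.6 163.5  -1.5]
```

View pics/s10m.png

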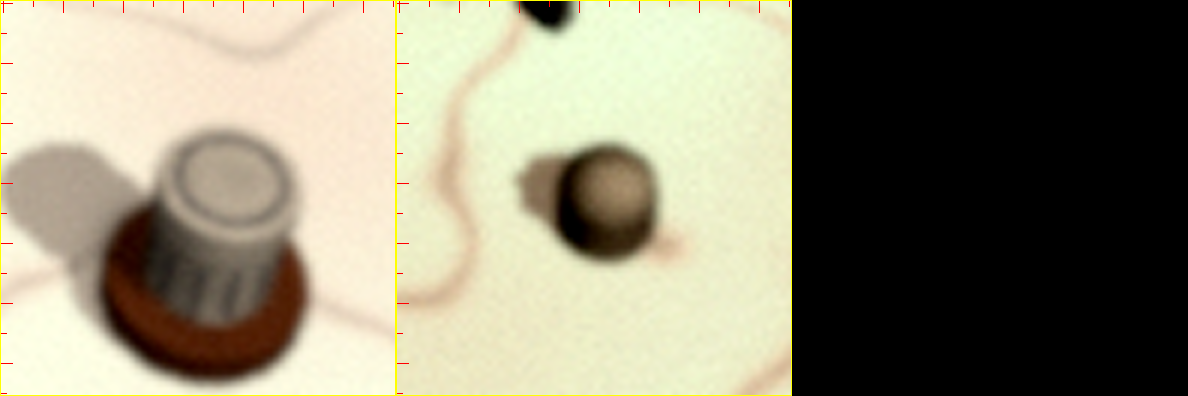

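View pics/t10m.png

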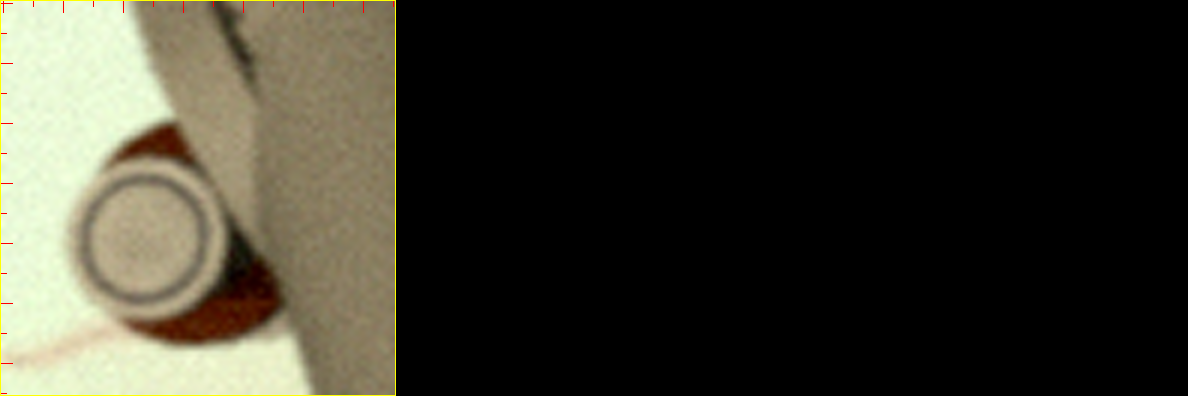

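```bash
python3 - <<'E'
from h import *
np.set_printoptions(precision=4,suppress=True)
print("collar",plane("top",(159.6,281.4),.089),plane("scene",(391.9,246.6),.089),tri((159.6,281.4),(391.9,246.6)))
E
```

```text
collar [0.3571 0.2781 0.089 ] [0.3554 0.2803 0.089 ] (array([0.3561, 0.2793, 0.0884]), np.float64(0.0026231183159168754))
```

Request:
jog_arm --motion '[{"gripper":85,"tx":0,"ty":35,"tz":0,"ax":0,"ay":0,"az":0},{"gripper":85,"tx":0,"ty":40,"tz":0,"ax":0,"ay":0,"az":0},{"gripper":85,"tx":0,"ty":35,"tz":0,"ax":0,"ay":0,"az":0},{"gripper":85,"tx":0,"ty":25,"tz":0,"ax":0,"ay":0,"az":0},{"gripper":85,"tx":0,"ty":15,"tz":0,"ax":0,"ay":0,"az":0},{"gripper":85,"tx":0,"ty":6,"tz":0,"ax":0,"ay":0,"az":0},{"gripper":85,"tx":0,"ty":2,"tz":0,"ax":0,"ay":0,"az":0},{"gripper":85,"tx":0,"ty":0,"tz":0,"ax":0,"ay":0,"az":0},{"gripper":85,"tx":0,"ty":0,"tz":0,"ax":0,"ay":0,"az":0},{"gripper":85,"tx":0,"ty":0,"tz":0,"ax":0,"ay":0,"az":0}]'

```text
clock: 32.5
tcp_pos: [0.4444, 0.1095, 0.0241]
orientation: [-1.571, -0.001, -0.001]
contact_force: [-0.1, 0.4, -0.1]
grip_width: 0.0846
```

```bash
python3 - <<'E'
from h import *
plan(.444,.1095,.018,0)
E
```

```text
t 32.50 p [0.4444 0.1095 0.0241] yaw -0.01 grip 84.6 F [-0.1  0.4 -0.1] q [-0.01  0.52 -0.44  2.19  0.45  0.51 -0.8 ]
turn [-0.    -0.     0.002] then t[x,y,z] mm [-0.4  6.1 -0. ]
```

Request:
jog_arm --motion '[{"gripper":85,"tx":0,"ty":4,"tz":0,"ax":0,"ay":0,"az":0},{"gripper":85,"tx":0,"ty":2,"tz":0,"ax":0,"ay":0,"az":0},{"gripper":30,"tx":0,"ty":0,"tz":0,"ax":0,"ay":0,"az":0},{"gripper":30,"tx":0,"ty":0,"tz":0,"ax":0,"ay":0,"az":0},{"gripper":30,"tx":0,"ty":0,"tz":0,"ax":0,"ay":0,"az":0},{"gripper":30,"tx":0,"ty":0,"tz":0,"ax":0,"ay":0,"az":0},{"gripper":30,"tx":0,"ty":0,"tz":0,"ax":0,"ay":0,"az":0},{"gripper":30,"tx":0,"ty":0,"tz":0,"ax":0,"ay":0,"az":0},{"gripper":30,"tx":0,"ty":0,"tz":0,"ax":0,"ay":0,"az":0}]'

```text
clock: 33.4
tcp_pos: [0.4438, 0.1095, 0.0177]
orientation: [-1.571, -0.0, -0.0]
contact_force: [-2.4, -0.5, 5.9]
grip_width: 0.0443
```

Request:
jog_arm --motion '[{"gripper":30,"tx":0,"ty":0,"tz":0,"ax":0,"ay":0,"az":0}]'

```text
clock: 33.5
tcp_pos: [0.4438, 0.1095, 0.0177]
orientation: [-1.571, -0.0, -0.0]
contact_force: [-0.3, -1.0, 6.7]
grip_width: 0.0445
```

Request:
jog_arm --motion '[{"gripper":30,"tx":0,"ty":-10,"tz":0,"ax":0,"ay":0,"az":0},{"gripper":30,"tx":0,"ty":-30,"tz":0,"ax":0,"ay":0,"az":0},{"gripper":30,"tx":0,"ty":-40,"tz":0,"ax":0,"ay":0,"az":0},{"gripper":30,"tx":0,"ty":-40,"tz":0,"ax":0,"ay":0,"az":0},{"gripper":30,"tx":0,"ty":-35,"tz":0,"ax":0,"ay":0,"az":0},{"gripper":30,"tx":0,"ty":-20,"tz":0,"ax":0,"ay":0,"az":0},{"gripper":30,"tx":0,"ty":0,"tz":0,"ax":0,"ay":0,"az":0}]'

```text
clock: 34.2
tcp_pos: [0.4455, 0.11, 0.1955]
orientation: [-1.57, -0.004, -0.005]
contact_force: [1.2, 0.5, -2.0]
grip_width: 0.0444
```

```bash
python3 - <<'E'
from h import *
from mont import mont
f=vision.grab_frame("scene"); cv2.imwrite("pics/s11.png",f[...,::-1]);
mont("pics/s11.png","pics/s11m.png",[(325,200)],90,6)
plan(.3561,.279,.19,0)
E
```

```text
t 34.25 p [0.4445 0.1095 0.1936] yaw -0.02 grip 44.4 F [-0.4 -0.1 -1.4] q [ 0.17  0.24 -0.62  2.08  0.18  0.87 -0.55]
turn [-0.    -0.     0.003] then t[x,y,z] mm [-88.4   3.6 169.5]
```

View pics/s11m.png

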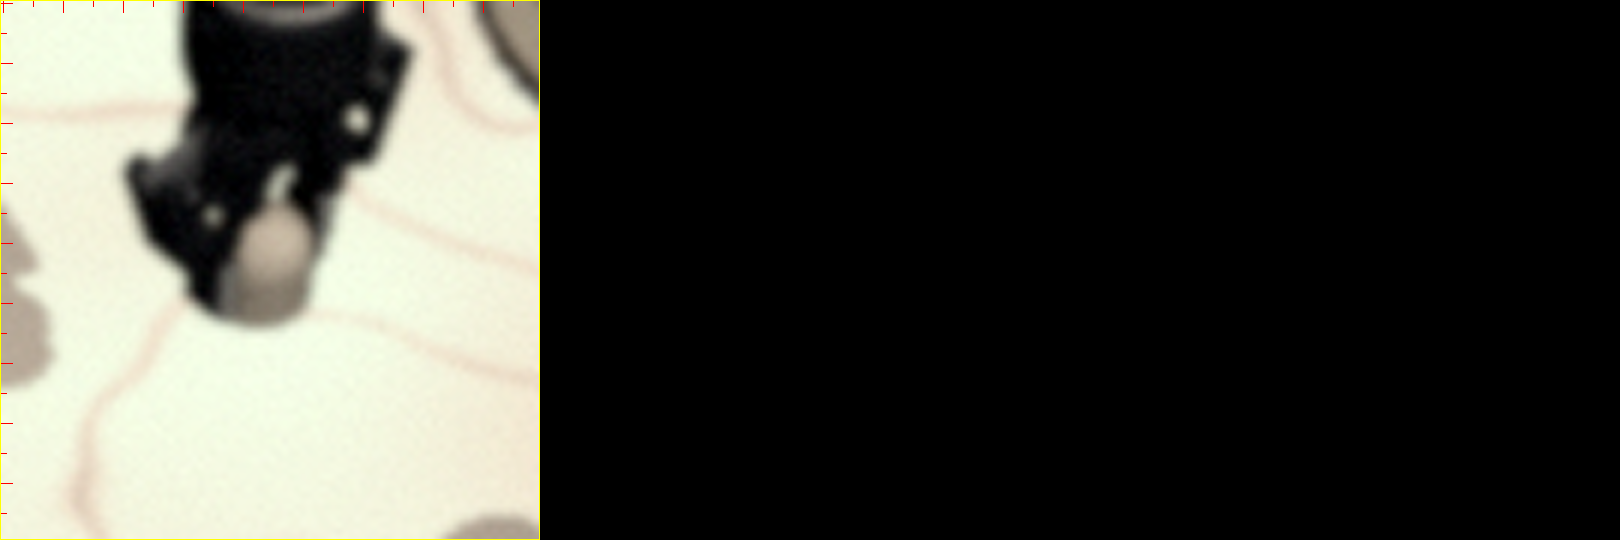

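Request:
jog_arm --motion '[{"gripper":30,"tx":-8,"ty":0,"tz":15,"ax":0,"ay":0,"az":0},{"gripper":30,"tx":-15,"ty":0,"tz":30,"ax":0,"ay":0,"az":0},{"gripper":30,"tx":-20,"ty":0,"tz":35,"ax":0,"ay":0,"az":0},{"gripper":30,"tx":-18,"ty":0,"tz":35,"ax":0,"ay":0,"az":0},{"gripper":30,"tx":-14,"ty":0,"tz":28,"ax":0,"ay":0,"az":0},{"gripper":30,"tx":-8,"ty":0,"tz":16,"ax":0,"ay":0,"az":0},{"gripper":30,"tx":-5,"ty":0,"tz":10,"ax":0,"ay":0,"az":0},{"gripper":30,"tx":0,"ty":0,"tz":0,"ax":0,"ay":0,"az":0},{"gripper":30,"tx":0,"ty":0,"tz":0,"ax":0,"ay":0,"az":0},{"gripper":30,"tx":0,"ty":0,"tz":0,"ax":0,"ay":0,"az":0}]'

```text
clock: 35.25
tcp_pos: [0.3564, 0.2771, 0.1919]
orientation: [-1.572, 0.002, -0.001]
contact_force: [-0.6, -0.8, -0.1]
grip_width: 0.0445
```

```bash
python3 - <<'E'
from h import *
plan(.3561,.2787,.1067,0)
E
```

```text
t 35.25 p [0.3564 0.2771 0.1919] yaw -0.12 grip 44.5 F [-0.6 -0.8 -0.1] q [-0.16  0.25 -0.73  2.09  0.22  0.88 -1.01]
turn [ 0.001 -0.002 -0.   ] then t[x,y,z] mm [-0.3 85.2  1.6]
```

Request:
jog_arm --motion '[{"gripper":30,"tx":0,"ty":20,"tz":0,"ax":0,"ay":0,"az":0},{"gripper":30,"tx":0,"ty":22,"tz":0,"ax":0,"ay":0,"az":0},{"gripper":30,"tx":0,"ty":18,"tz":0,"ax":0,"ay":0,"az":0},{"gripper":30,"tx":0,"ty":10,"tz":0,"ax":0,"ay":0,"az":0},{"gripper":30,"tx":0,"ty":5,"tz":0,"ax":0,"ay":0,"az":0},{"gripper":30,"tx":0,"ty":2,"tz":0,"ax":0,"ay":0,"az":0},{"gripper":30,"tx":0,"ty":0,"tz":0,"ax":0,"ay":0,"az":0},{"gripper":30,"tx":0,"ty":0,"tz":0,"ax":0,"ay":0,"az":0},{"gripper":30,"tx":0,"ty":0,"tz":0,"ax":0,"ay":0,"az":0}]'

```text
clock: 36.15
tcp_pos: [0.3562, 0.2787, 0.1159]
orientation: [-1.57, -0.001, -0.001]
contact_force: [0.2, 0.7, -0.6]
grip_width: 0.0442
```

```bash
python3 - <<'E'
from h import *
plan(.3561,.2787,.1067,0)
E
```

```text
t 36.15 p [0.3562 0.2787 0.1159] yaw -0.01 grip 44.2 F [ 0.2  0.7 -0.6] q [-0.23  0.38 -0.67  2.15  0.35  0.72 -1.13]
turn [-0.001 -0.     0.001] then t[x,y,z] mm [-0.1  9.2 -0. ]
```

Request:
jog_arm --motion '[{"gripper":30,"tx":0,"ty":3,"tz":0,"ax":0,"ay":0,"az":0},{"gripper":30,"tx":0,"ty":3,"tz":0,"ax":0,"ay":0,"az":0},{"gripper":30,"tx":0,"ty":2,"tz":0,"ax":0,"ay":0,"az":0},{"gripper":30,"tx":0,"ty":1,"tz":0,"ax":0,"ay":0,"az":0},{"gripper":30,"tx":0,"ty":0,"tz":0,"ax":0,"ay":0,"az":0}]'

```text
clock: 36.65
tcp_pos: [0.3558, 0.2784, 0.1067]
orientation: [-1.572, 0.0, -0.0]
contact_force: [-2.1, -2.7, 8.4]
grip_width: 0.0445
```

Request:
jog_arm --motion '[{"gripper":60,"tx":0,"ty":0,"tz":0,"ax":0,"ay":0,"az":0},{"gripper":85,"tx":0,"ty":0,"tz":0,"ax":0,"ay":0,"az":0},{"gripper":85,"tx":0,"ty":0,"tz":0,"ax":0,"ay":0,"az":0},{"gripper":85,"tx":0,"ty":0,"tz":0,"ax":0,"ay":0,"az":0},{"gripper":85,"tx":0,"ty":-10,"tz":0,"ax":0,"ay":0,"az":0},{"gripper":85,"tx":0,"ty":-25,"tz":0,"ax":0,"ay":0,"az":0},{"gripper":85,"tx":0,"ty":-35,"tz":0,"ax":0,"ay":0,"az":0},{"gripper":85,"tx":0,"ty":-25,"tz":0,"ax":0,"ay":0,"az":0},{"gripper":85,"tx":0,"ty":-10,"tz":0,"ax":0,"ay":0,"az":0}]'

```text
clock: 37.55
tcp_pos: [0.3567, 0.2795, 0.2142]
orientation: [-1.568, -0.003, -0.003]
contact_force: [0.9, -0.2, 0.7]
grip_width: 0.0853
```

Request:
jog_arm --motion '[{"gripper":85,"tx":15,"ty":0,"tz":-20,"ax":0,"ay":0,"az":0},{"gripper":85,"tx":25,"ty":0,"tz":-40,"ax":0,"ay":0,"az":0},{"gripper":85,"tx":25,"ty":0,"tz":-40,"ax":0,"ay":0,"az":0},{"gripper":85,"tx":25,"ty":0,"tz":-40,"ax":0,"ay":0,"az":0},{"gripper":85,"tx":0,"ty":0,"tz":-40,"ax":0,"ay":0,"az":0},{"gripper":85,"tx":0,"ty":0,"tz":-40,"ax":0,"ay":0,"az":0},{"gripper":85,"tx":0,"ty":0,"tz":-40,"ax":0,"ay":0,"az":0},{"gripper":85,"tx":0,"ty":0,"tz":-40,"ax":0,"ay":0,"az":0},{"gripper":85,"tx":0,"ty":0,"tz":-40,"ax":0,"ay":0,"az":0},{"gripper":85,"tx":0,"ty":0,"tz":-20,"ax":0,"ay":0,"az":0},{"gripper":85,"tx":0,"ty":0,"tz":0,"ax":0,"ay":0,"az":0},{"gripper":85,"tx":0,"ty":0,"tz":0,"ax":0,"ay":0,"az":0}]'

```text
clock: 38.75
tcp_pos: [0.4455, -0.0813, 0.211]
orientation: [-1.57, 0.001, -0.0]
contact_force: [-0.7, 1.1, 0.1]
grip_width: 0.0845
```

```bash
python3 - <<'E'
from h import *
from mont import mont
f=vision.grab_frame("top"); cv2.imwrite("pics/t12.png",f[...,::-1]);f=vision.grab_frame("scene"); cv2.imwrite("pics/s12.png",f[...,::-1]);
mont("pics/s12.png","pics/s12m.png",[(386,245),(216,235),(390,337)],66,4)
mont("pics/t12.png","pics/t12m.png",[(169,275),(312,157),(108,211)],66,4)
a=cv2.imread("pics/s12m.png");b=cv2.imread("pics/t12m.png");cv2.imwrite("pics/m12.png",np.vstack([a,b]))
plan(.44,-.1,.2,0)
E
```

```text
t 38.85 p [ 0.4458 -0.0802  0.2112] yaw 0.11 grip 84.8 F [-0.7  0.6  1.1] q [ 0.49  0.19 -0.5   2.07  0.11  0.9  -0.07]
turn [-0.     0.002 -0.   ] then t[x,y,z] mm [ -5.8  11.2 -19.8]
```

View pics/m12.png

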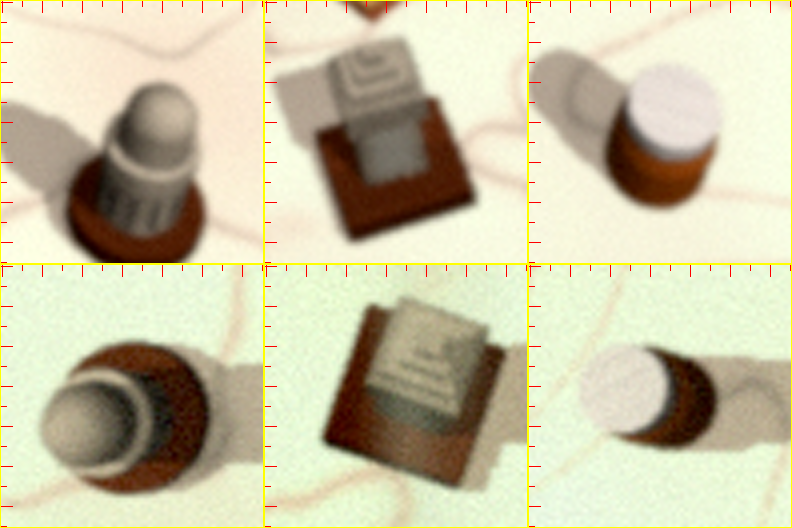

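```bash
python3 - <<'E'
from h import *
print(proj("top",(.3563,.2785,.113)),plane("top",(156.6,281.6),.113))
# scene: dome outline x 120..196,y 82..~162 in 4x tile at corner (353,212)
c=(353+158/4-.4,212+121/4-.4); print(c,proj("scene",(.3563,.2785,.113)),plane("scene",c,.113),tri((156.6,281.6),c))
for n,b in (("top","t"),("scene","s")):
    a=cv2.imread(f"pics/{n}0.png",0).astype(int);d=cv2.imread(f"pics/{b}12.png",0).astype(int)
    s=np.s_[185:240,84:150] if n=="top" else np.s_[310:365,365:420]
    print(n,"jar diff mean",abs(a[s]-d[s]).mean())
E
```

```text
[156.20270928 282.18139233] [0.35757661 0.27769299 0.113     ]
(392.1, 241.85) [392.71839348 240.59177108] [0.36049885 0.28018715 0.113     ] (array([0.35754978, 0.27870163, 0.10910453]), np.float64(0.00041380305067795496))
top jar diff mean 8.226446280991736
scene jar diff mean 4.52
```

All is in place, and the jar cap is still at (99,209), as at the start. The arm is clear, so I hand in.

```bash
python3 -c "
from bench import ticket
print(ticket.hand_in())"
```

```text
the job is handed in; nothing more can be done
None
```

I built both stone models, let go of every piece and handed the job in at about 39 s of the 136 s allowed. The hand-in itself gave no verdict.

**Round base:** the last pictures put the drum, collar and dome all near (0.357, 0.279), within about 2 mm of the base centre. Each landed at the expected height when I felt it touch.

**Square base:** the shaft and pyramid are near (0.669, -0.077), within about 3 mm of the centre. They were set down at the base's own angle, and they look squared in both views.

**Jar:** its cap is at the same pixel in the top view as at the start. A crude brightness difference around the jar was not zero (8 grey levels in the top view, 4.5 in the scene view). I put that down to lighting and shadow, but did not look into it further.

**Disagreements:**
- The scene camera read most pieces 2 to 5 mm further along +y than the top camera; I relied mostly on the top camera.
- Heights found from the two views came out mostly 2 to 5 mm below the text's heights, and up to 9 mm low for the pyramid on the bench. I therefore set heights from the gripper height at each grasp, the text's piece and base heights, and the contact felt on lowering.

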